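# Emboss a wooden gift tag: load it in the hand press and hold the lever down

## Robot

A 6-joint arm with a two-finger parallel gripper is mounted at the origin on a cart in front of the work surface, level with it; the furniture and walls round the work are solid. World frame = base frame: x ahead of the robot, y to its left, z up, the work surface at z = 0. Lengths are in m, angles in degrees, forces in N, time in s.
With the tool pointing down it reaches from about 0.35 to 1 m from the base axis. Payload 7.1 kg.
Tool frame: the origin (TCP) lies at the very end of the fingers, on their centre line; the grasp point (between the pads) lies r.grip_point_offset behind it (r.grip_point_offset is the distance from the TCP to the grasp point, in m); x points along the fingers, y is the direction in which the jaws open and shut, and the axes are right-handed (so a half turn about x gives the same grasp; the last joint's range is limited). The gripper opens to 85 mm and grips with 20 to 120 N. Pads are 22 mm wide; open, the fingers measure 114 mm over their backs; the gripper's body (76 mm by 85 mm) begins 54 mm behind the grasp point. The pads swing forward as they close: fully open they stand 13 mm farther back than shut.
Start: joints at [72.078, 24.242, 93.386, -0, 62.372, -1.089], TCP at [0.181, 0.598, 0.194] pointing down, gripper open.
Joint ranges: [-172.04, 172.04], [-51.8, 120.97], [4.93, 147.93], [-75.15, 255.16], [6.16, 154.13], [-145.62, 145.62]. Speed limits (degrees/s): [136.94, 136.94, 172.46, 180, 180, 180].

## Interface

Orientations are given as a 3x3 rotation matrix whose columns are the frame's x, y, z axes.
In Python, from workcell import status, cams, r, models gives the robot as it stands.
- The arm moves only by the tool send_rows, never from a script. Its argument "commands" is a list of rows, each a list of 3 entries, a list of its own where there are three numbers: the opening, from -1 (shut) to 1 (fully open), so that 0 is half open, then the shift along the world's x, y, z in cm, then the turn about the world's z in degrees. A call has exactly 5 rows; each row shifts and turns the commanded pose from where the row before left it; what a row does not reach is not made up. A row lasts 1/12 s, in which the tool goes at most 41.7 mm and 7.16 degrees, less where a joint would pass 70% of its speed; a pose out of reach is approached as far as the arm can. A call is refused whole if a number of a shift passes 4.17 or a number of a turn 7.16, either way. A call with a gripper value outside its range is refused whole. The fingers move at their own pace and stop on an object; "newtons" is the grip in N (left out, the last holds). Time passes only in rows, so rows that do not move let the fingers close, or fill a call up. It gives the time, the measured TCP pose, the force and the opening at its end, in the units of the state.
- status.state(): the state, without advancing time (a new reading comes with each control period).
- cams.capture(name): name is "side" or "top" or "wrist"; returns (picture, depth): 420x560x3 uint8, blue, green, red; 420x560 float32, m along the optical axis (not along the pixel's ray), 0 where there is no reading.
- cams.camera_model(name): a dict with "fx", "fy", "cx", "cy" (pixels), "R" (3x3) and "t" (3): a world point X has camera coordinates R X + t; the wrist camera has in their place "T_tool_cam" (4x4, takes a point from camera to tool coordinates, whose origin is the TCP and whose axes are the tool frame's). Camera axes: x right, y down, z forward; pixel columns grow to the right and rows downward; lengths in m; the calibration is good to about 2 mm. A picture is of the moment at which its call begins: read the wrist's pose just before it. camera_model takes no time and is no camera call.
- r.job_done(): hands the job in, once; it reports no verdict.
Trained networks look in the newest picture that a camera, given by its name, has taken for a name from the list of things; names that differ only in an ending like _2 or _b are one class to them, and where a whole thing is asked for, a point or a joint stands for the part that bears it (a point fixed in the world has none). Each returns a list of dicts, best first, with "confidence" (0 to 1); they miss things now and then, are a little off and sometimes report something else, mostly with a low value. They report only what shows in the picture. A call takes as long as a camera call. They do not tell look-alikes from the thing itself.
- models.look_for(query, camera): "rect" ([left, top, right, bottom] in pixels, round what is visible of it).
- models.cut_out(query, camera): "region" (420x560 bool, what is visible of it) and "rect" ([left, top, right, bottom] in pixels, round what is visible of it).
The state is a dict: "time": time; "joint_pos": joint angles; "joint_vel": joint speeds; "tau": joint torques, N m; "tcp_pos": TCP position; "tcp_rot": TCP orientation; "contact_force": force on the tool from outside, world axes, zero at the start; "ft_torque": the same for the moment, N m; "grip_width": opening from 0.0 (shut) to 1.0 (fully open).
Only numpy, scipy, OpenCV 4.12 (cv2) and the standard library are available. Lean on these libraries where they do the work, as an engineer would, in place of code of your own. Each camera call takes 0.05 s, during which the arm holds its last target.

## Task

Lay the wooden gift tag flat and straight across the hand press, its gold spot centred on the round anvil under the die and its hole end sticking out to either side, and let go of it. Then press the lever's black knob all the way down to its stop and finish while still holding it down, so that the die keeps squeezing the tag. Leave the other things where they are.

Things in the scene. Friction and masses are not known exactly. Their poses are not given: they have to be found in the camera images.
- press: Green hand embossing press, fixed to the table; base plate 68 mm (x) by 176 mm (y). Origin on the table; y points from the lever's knob back to the hinge, x across the press, the way the tag is to lie, z up. The lever (14 mm wide) lies over x = 0. Behind the anvil, from y = +29 mm, the green body closes the throat. A dark guide for the die's rod ends 75 mm above the table.
- press_rest: Two pale metal rests beside the anvil, tops flush with it (28 mm above the table), from |x| = 24 to 92 mm, 58 mm wide in y, centred on the anvil's y; they carry the tag's ends. Origin and axes as the press.
- lever_hinge (a point): Hinge axis of the lever, on its middle: x = 0, y = +69 mm, z = 104 mm of the press. Axes as the press; the axis runs along x.
- anvil (a point): Centre of the top of the round brass-coloured anvil (42 mm across), 28 mm above the table, at x = 0, y = -19 mm of the press. Axes as the press.
- die: Round brass-coloured die, 32 mm across, over the anvil; the lever drives it down. Lever up: its underside is 63 mm above the table (35 mm over the anvil). It meets the 8 mm thick tag when the lever is about 0.08 rad from its stop; from there an inner spring presses it on the tag, with about 8 N at the stop. Origin 29 mm below its underside.
- knob (a point): Top of the black knob (31 mm wide, 36 mm high) at the lever's free end: with the lever fully down it lies 158 mm before (press -y) and 56 mm above the hinge axis, 160 mm above the table; with the lever up, about 217 mm above the table and 34 mm nearer the hinge. Axes turn with the lever.
- press_lever (a joint): Angle of the lever (rad): 0.40 = up, where its spring holds it; 0 = fully down at its stop. Springs back when let go. Pushing down on the knob takes about 1 N at the top, 2.5 N near the bottom, about 7 N at the stop with the tag under the die; more only leans on the stop.
- tag: Pale wooden gift tag, a flat bar 140 x 46 x 8 mm (x, y, z), 30 to 60 g, lying flat. Origin at the centre of its underside; x points along it to the end with the 7 mm string hole (hole at x = +60 mm); a gold spot 34 mm across lies on its top at x = -30 mm.
- tag_mark (a point): Point on the tag's underside below the centre of the gold spot (x = -30 mm of the tag). Axes as the tag.
- twine_spool: Spool of natural twine, round, 64 mm across and 40 mm high, a bystander. Origin under it; the round's centre at x = -9 mm, y = +4 mm.
- grey_box: Small dark box with a grey lid, 62 x 85 x 50 mm, a bystander. Origin at the centre of its underside.
There are look-alikes about, which are no part of the job. Of the things that look like the tag, take the one that is nearest to the robot's base at the start.

How it is judged (in metres and radians):
On the way, in this order (a step that is already met when the one before it is completed fails the run):
1. the tag lies let go across the press, its gold spot on the anvil, the lever still up (horizontal distance between tag_mark and anvil below 0.009 m and angle between the x axis of tag and the x axis of press, either way round below 0.2 rad and height (world z) of tag_mark between 0.026 and 0.031 m and angle between tag's own z axis and vertical below 0.05 rad and contact force between the fingers and tag below 0.1 N and value of joint press_lever above 0.3 rad), for 0.2 s.
2. the lever is pressed all the way down, squeezing the tag (value of joint press_lever below 0.035 rad and contact force between die and tag above 3 N), for 0.3 s.
At the end, for the whole second after the job is handed in: the fingers hold the lever down within 0.035 rad of its stop, the die presses on the tag with over 3 N, and the tag lies flat and still, not touched by the fingers, its gold spot within 10 mm of the anvil's centre and its length within 0.2 rad of straight across the press (all of step 2 and contact force between the fingers and anything else above 1.5 N and contact force between the fingers and tag below 0.1 N and horizontal distance between tag_mark and anvil below 0.01 m and angle between the x axis of tag and the x axis of press, either way round below 0.2 rad and angle between tag's own z axis and vertical below 0.05 rad and linear speed of tag below 0.02 m/s); the arm keeps its last pose, push and grip.
It fails at once if a bystander (spool, small box) is shoved more than 3 cm (distance of any of twine_spool, grey_box from where it was at the start of the episode above 0.03 m).
It also fails if it takes over 58 s, if anything falls off the work surface, if the arm or the gripper's body presses on something with over 40 N, if the wrist force passes 120 N, or if a joint passes its speed limit or range.

## Working session

There is one attempt and no reset: what is moved stays moved. The work goes in short steps, Python scripts to look and compute and a tool call to move; the robot and the scene stay as the last step left them, time stands still between calls to the robot, and variables do not carry over. Pictures are saved under pics/ and viewed, and the job is handed in when it is done.

Besides the shell and the picture viewer there is one more tool, called after "Call:" as name(argument=value, ...), one argument or row to a line, values as JSON. send_rows: Moves the arm, as the interface text tells. Its arguments: {"type":"object","properties":{"commands":{"type":"array"},"newtons":{"type":"number"}},"required":["commands"]}

```bash
mkdir -p pics; ls
cat > h.py <<'E'
import numpy as np, cv2
from workcell import status, cams, r, models
def world(cam,u,v,d,st=None):
    m=cams.camera_model(cam)
    p=np.stack([(u-m['cx'])/m['fx']*d,(v-m['cy'])/m['fy']*d,d],-1)
    if 'R' in m: return (p-np.array(m['t']))@np.array(m['R'])
    T=np.array(m['T_tool_cam']); q=p@T[:3,:3].T+T[:3,3]
    return q@np.array(st['tcp_rot']).T+np.array(st['tcp_pos'])
def cloud(cam,dep,st=None):
    v,u=np.mgrid[:420,:560]; return world(cam,u.astype(float),v.astype(float),dep.astype(float),st)
E
python3 - <<'E'
from h import *
s=status.state();print(s['time'],s['tcp_pos'],s['tcp_rot'],r.grip_point_offset)
for c in ['top','side','wrist']:
    st=status.state();i,d=cams.capture(c);cv2.imwrite(f'pics/{c}0.png',i);np.savez(f'{c}0.npz',i=i,d=d,pos=st['tcp_pos'],rot=st['tcp_rot'])
E
```

```text
pics
0.0 [0.18081268 0.59764409 0.19313389] [[-4.34127962e-04  2.89593437e-01  9.57149650e-01]
 [-1.45612503e-03  9.57148543e-01 -2.89593762e-01]
 [-9.99998846e-01 -1.51945031e-03  6.15930521e-06]] 0.0187
```

View pics/top0.png

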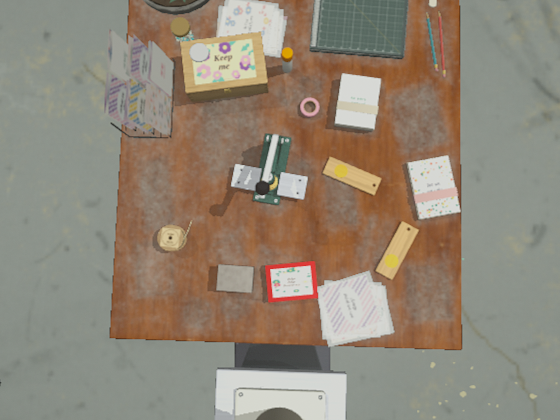

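View pics/side0.png

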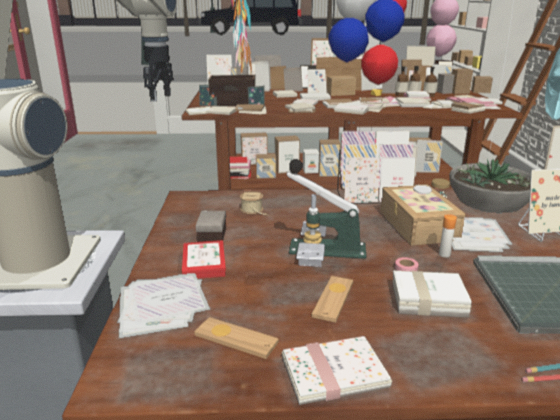

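View pics/wrist0.png

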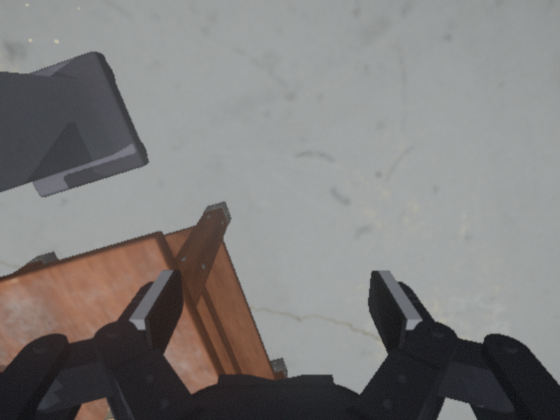

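The top view shows the press at about (270,170) with its knob at (263,187). There are two tags, at (352,176) and (397,250), and the second looks nearer the base. The spool is at (172,238) and the grey box at (235,279). Next I'll measure their positions.

Run:
```python
from h import *
z=np.load('top0.npz');i,d=z['i'],z['d'];P=cloud('top',d)
cams.capture('top')
for q in ['tag','press','press_rest','die','twine_spool','grey_box']:
    for o in models.cut_out(q,'top'):
        m=o['region']&(d>0);p=P[m]
        print(q,round(o['confidence'],2),o['rect'],m.sum(),p.mean(0).round(4),np.median(p[:,2]).round(4),p.min(0).round(3),p.max(0).round(3))
        if q in('tag',) :
            mm=m&(P[...,2]<.03)
            p=P[mm];(c,sz,a)=cv2.minAreaRect((p[:,:2]*1000).astype(np.float32));print('  rect',c,sz,a)
            w,V=np.linalg.eigh(np.cov(p[:,:2].T));print('  axis',V[:,1])
            hsv=cv2.cvtColor(i,cv2.COLOR_BGR2HSV)
            g=mm&(hsv[...,1]>170); print('  gold',g.sum(),P[g].mean(0))
big=cv2.resize(i[120:290,220:430],None,fx=3.5,fy=3.5,interpolation=cv2.INTER_CUBIC);cv2.imwrite('pics/crop.png',big)
# points of press: rests z~.028
m=np.zeros(d.shape,bool);m[150:210,220:320]=1
q=m&(abs(P[...,2]-.028)<.004);p=P[q];print('rests',q.sum(),p.mean(0),cv2.minAreaRect((p[:,:2]*1000).astype(np.float32)))
for lab in (p[:,1]>p[:,1].mean(),p[:,1]<p[:,1].mean()):
    print(p[lab].mean(0),cv2.minAreaRect((p[lab][:,:2]*1000).astype(np.float32)))
k=m&(P[...,2]>.195);print('knob',k.sum(),P[k].mean(0),P[k].max(0))
```

```text
tag 0.67 [325.4, 157.8, 373.3, 194.1] 957 [ 0.6384 -0.1623  0.0078] 0.0078 [ 0.597 -0.23  -0.002] [ 0.681 -0.094  0.015]
  rect (638.867919921875, -162.18658447265625) (136.90530395507812, 46.82393264770508) 68.36469268798828
  axis [0.37246574 0.92804594]
  gold 105 [ 0.64938406 -0.13554595  0.00817644]
tag 0.61 [373.1, 220.8, 414.4, 277.4] 1056 [ 0.4561 -0.2758  0.0077] 0.0077 [ 0.387 -0.324 -0.003] [ 0.527 -0.226  0.014]
  rect (456.4208984375, -275.8529052734375) (47.27006530761719, 142.06585693359375) 62.3477897644043
  axis [-0.8914918   0.45303684]
  gold 12 [ 0.43901133 -0.2623001   0.00723254]
press 0.97 [230.6, 133.3, 308.2, 204.1] 3005 [0.6314 0.0387 0.0532] 0.028 [ 0.557 -0.049 -0.005] [0.745 0.143 0.222]
press 0.44 [371.9, 221.1, 417.1, 278.9] 1154 [ 0.4542 -0.2758  0.0072] 0.0075 [ 0.385 -0.327 -0.003] [ 0.524 -0.226  0.014]
press_rest 0.82 [229.2, 165.6, 309.7, 198.9] 1263 [0.6165 0.0444 0.0276] 0.028 [ 0.575 -0.05  -0.001] [0.662 0.143 0.036]
twine_spool 0.92 [158.4, 224.0, 185.7, 248.9] 598 [0.47   0.2769 0.0357] 0.04 [ 0.441  0.248 -0.002] [0.502 0.312 0.049]
grey_box 0.82 [213.9, 263.5, 251.8, 291.5] 916 [0.3771 0.1186 0.0499] 0.0503 [ 0.346  0.076 -0.001] [0.409 0.169 0.057]
grey_box 0.47 [230.4, 165.0, 307.2, 200.6] 1228 [0.6163 0.0441 0.0282] 0.0281 [ 0.575 -0.049  0.   ] [0.658 0.143 0.21 ]
rests 1187 [0.61635243 0.04314107 0.02806275] ((639.0159301757812, 40.859195709228516), (183.97325134277344, 104.56287384033203), 81.04097747802734)
[0.62614345 0.10223721 0.02805058] ((625.313720703125, 101.04438781738281), (69.012939453125, 58.27402114868164), 79.93234252929688)
[ 0.60742856 -0.01072112  0.02807385] ((628.9043579101562, -10.290740966796875), (86.68901824951172, 101.53355407714844), 76.11065673828125)
knob 193 [0.55794032 0.04322347 0.32831099] [0.58992465 0.06393913 1.17623924]
```

View pics/crop.png

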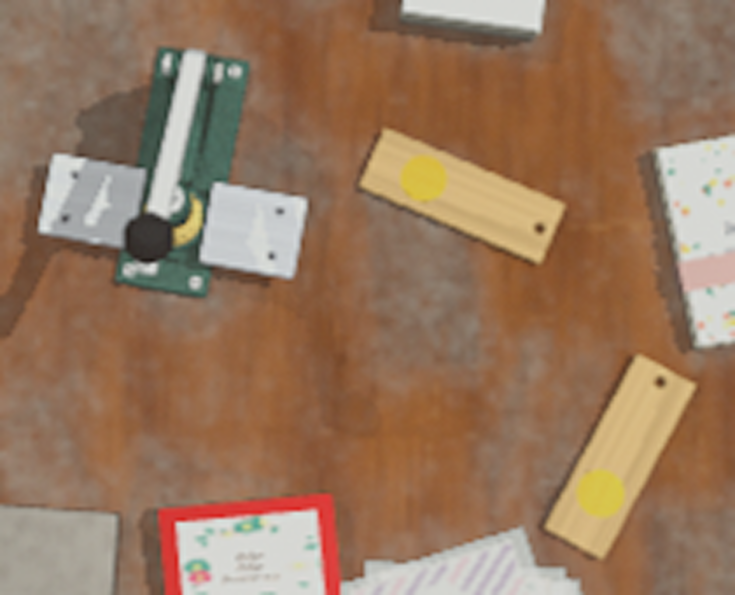

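Tag = the one at (0.456,-0.276), 0.53 m from the base against 0.66 m for the other. Its hole points along (0.89,-0.45). I'll move over it and look again with the wrist camera.

Call:
send_rows(
  commands=[
    [1,[1.8,-3.5,0.3],-0.4],
    [1,[1.8,-3.5,0.3],-0.4],
    [1,[1.8,-3.5,0.3],-0.4],
    [1,[1.8,-3.5,0.3],-0.4],
    [1,[1.8,-3.5,0.3],-0.4],
  ],
  newtons=60,
)

```text
time: 0.92
tcp_pos: [0.2714, 0.4216, 0.2091]
tcp_rot: [[0.0, 0.323, 0.947], [0.0, 0.947, -0.323], [-1.0, 0.0, 0.0]]
contact_force: [0.7, -0.4, -0.2]
grip_width: 0.999
```

Call:
send_rows(
  commands=[
    [1,[1.8,-3.5,0.3],-0.4],
    [1,[1.8,-3.5,0.3],-0.4],
    [1,[1.8,-3.5,0.3],-0.4],
    [1,[1.8,-3.5,0.3],-0.4],
    [1,[1.8,-3.5,0.3],-0.4],
  ],
)

```text
time: 1.33
tcp_pos: [0.3615, 0.2465, 0.2244]
tcp_rot: [[0.001, 0.356, 0.935], [0.0, 0.935, -0.356], [-1.0, 0.001, 0.001]]
contact_force: [0.4, 0.4, 0.0]
grip_width: 1.001
```

Call:
send_rows(
  commands=[
    [1,[0.6,-3.5,0],-0.4],
    [1,[0.6,-3.5,0],-0.4],
    [1,[0.6,-3.5,0],-0.4],
    [1,[0.6,-3.5,0],-0.4],
    [1,[0.6,-3.5,0],-0.4],
  ],
)

```text
time: 1.75
tcp_pos: [0.391, 0.0716, 0.2242]
tcp_rot: [[0.001, 0.388, 0.922], [0.0, 0.922, -0.388], [-1.0, 0.0, 0.001]]
contact_force: [0.9, 0.8, 0.4]
grip_width: 0.998
```

Call:
send_rows(
  commands=[
    [1,[0.6,-3.5,0],-0.4],
    [1,[0.6,-3.5,0],-0.4],
    [1,[0.6,-3.5,0],-0.4],
    [1,[0.6,-3.5,0],-0.4],
    [1,[0.6,-3.5,0],-0.4],
  ],
)

```text
time: 2.17
tcp_pos: [0.421, -0.1037, 0.2243]
tcp_rot: [[0.001, 0.421, 0.907], [-0.0, 0.907, -0.421], [-1.0, 0.0, 0.001]]
contact_force: [1.3, 0.1, 0.1]
grip_width: 1.001
```

Call:
send_rows(
  commands=[
    [1,[0.8,-3.5,0],-0.4],
    [1,[0.8,-3.5,0],-0.4],
    [1,[0.8,-3.5,0],-0.4],
    [1,[0.8,-3.5,0],-0.4],
    [1,[0.8,-3.5,0],-0.4],
  ],
)

```text
time: 2.58
tcp_pos: [0.461, -0.2788, 0.2241]
tcp_rot: [[0.0, 0.452, 0.892], [-0.0, 0.892, -0.452], [-1.0, 0.0, 0.0]]
contact_force: [0.5, 0.3, 0.1]
grip_width: 1.002
```

Run:
```python
from h import *
s=status.state();print(s['time'],s['tcp_pos'],np.array(s['tcp_rot'])[:,1],s['contact_force'])
i,d=cams.capture('wrist');cv2.imwrite('pics/wrist1.png',i);P=cloud('wrist',d,s)
for o in models.cut_out('tag','wrist'):
    m=o['region']&(d>0);p=P[m];print(round(o['confidence'],2),o['rect'],p.mean(0),cv2.minAreaRect((p[:,:2]*1000).astype(np.float32)))
# press
z=np.load('top0.npz');ii,dd=z['i'],z['d'];Q=cloud('top',dd)
m=np.zeros(dd.shape,bool);m[150:205,220:312]=1
q=m&(abs(Q[...,2]-.028)<.004)
n,l,st,c=cv2.connectedComponentsWithStats(q.astype(np.uint8),connectivity=4)
for k in range(1,n):
    if st[k,4]>100:
        p=Q[l==k];print(st[k],p.mean(0),cv2.minAreaRect((p[:,:2]*1000).astype(np.float32)))
hsv=cv2.cvtColor(ii,cv2.COLOR_BGR2HSV)
q2=q&(hsv[...,1]<70)
n,l,st,c=cv2.connectedComponentsWithStats(q2.astype(np.uint8),connectivity=4)
for k in range(1,n):
    if st[k,4]>100:
        p=Q[l==k];print('grey',st[k],p.mean(0),cv2.minAreaRect((p[:,:2]*1000).astype(np.float32)))
k=m&(Q[...,2]>.195)&(Q[...,2]<.24);print('knob',k.sum(),np.median(Q[k],0),Q[k].max(0))
```

```text
2.5833 [ 0.46101478 -0.27876854  0.22407268] [4.52086764e-01 8.91973967e-01 1.11675627e-05] [0.46620943 0.31616708 0.14781145]
0.65 [495.0, 120.5, 558.4, 256.0] [ 0.62145957 -0.00420486  0.0201733 ] ((640.290283203125, -14.866874694824219), (89.54196166992188, 175.43797302246094), 77.88758850097656)
0.57 [253.8, 103.2, 294.1, 216.7] [ 0.45111837 -0.2769775   0.00856592] ((455.08355712890625, -278.61102294921875), (47.40567398071289, 139.72926330566406), 62.04656982421875)
[230 164  31  27 566] [0.62614345 0.10223721 0.02805058] ((625.313720703125, 101.04438781738281), (69.012939453125, 58.27402114868164), 79.93234252929688)
[276 172  31  27 590] [ 0.60681564 -0.01283597  0.02810545] ((607.105224609375, -12.942378997802734), (67.72577667236328, 58.26951217651367), 81.00960540771484)
grey [231 164  30  27 565] [0.62618226 0.10217132 0.02805755] ((625.313720703125, 101.04438781738281), (69.012939453125, 58.27402114868164), 79.93234252929688)
grey [276 172  31  27 590] [ 0.60681564 -0.01283597  0.02810545] ((607.105224609375, -12.942378997802734), (67.72577667236328, 58.26951217651367), 81.00960540771484)
knob 170 [0.57355228 0.04941782 0.21404074] [0.58992465 0.06393913 0.22249577]
```

View pics/wrist1.png

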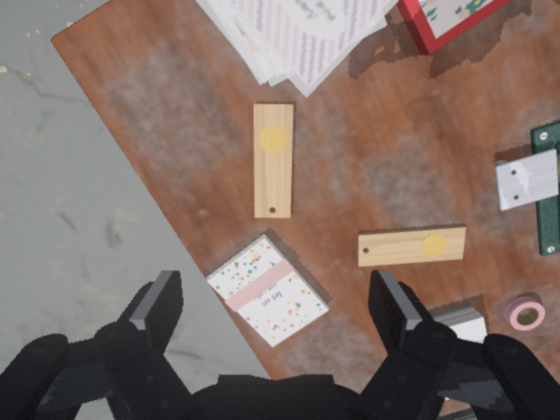

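The wrist view shows the tag at about (273,160) with its hole at the near end, (272,210). The measurements agree: centre (0.4555,-0.277). From the midpoint of the rests, the anvil is at (0.6163,0.0443) and the press x axis has a yaw of -99.4°. I'll grip the tag at x=+45 mm.

Call:
send_rows(
  commands=[
    [0.45,[0.7,-0.37,-3.8],0],
    [0.45,[0.7,-0.37,-3.8],0],
    [0.45,[0.7,-0.37,-3.8],0],
    [0.45,[0.7,-0.37,-3.8],0],
    [0.45,[0.66,-0.37,-3.0],0],
  ],
)

```text
time: 3.1
tcp_pos: [0.4948, -0.2943, 0.0394]
tcp_rot: [[-0.002, 0.451, 0.892], [0.001, 0.892, -0.451], [-1.0, 0.0, -0.002]]
contact_force: [0.1, -0.1, -0.1]
grip_width: 0.722
```

Run:
```python
from h import *
s=status.state();print(s['time'],s['tcp_pos'],s['contact_force'],s['grip_width'])
i,d=cams.capture('wrist');cv2.imwrite('pics/wrist2.png',i);P=cloud('wrist',d,s)
R=np.array(s['tcp_rot']);p=(P-np.array(s['tcp_pos']))@R
# finger points: forward extent
for sg in(-1,1):
    m=(d>0)&(p[...,1]*sg>.015)&(p[...,1]*sg<.06)&(abs(p[...,2])<.014)&(p[...,0]>-.03)&(p[...,0]<.012)
    q=p[m];print(sg,len(q),q.min(0),q.max(0),np.percentile(q[:,0],[90,98]))
```

```text
3.1 [ 0.49483402 -0.29434702  0.03939173] [ 0.08625679 -0.07225775 -0.12038788] 0.7222258675508595Traceback (most recent call last):
  File "<stdin>", line 8, in <module>
    return umr_minimum(a, axis, None, out, keepdims, initial, where)
ValueError: zero-size array to reduction operation minimum which has no identity
```

View pics/wrist2.png

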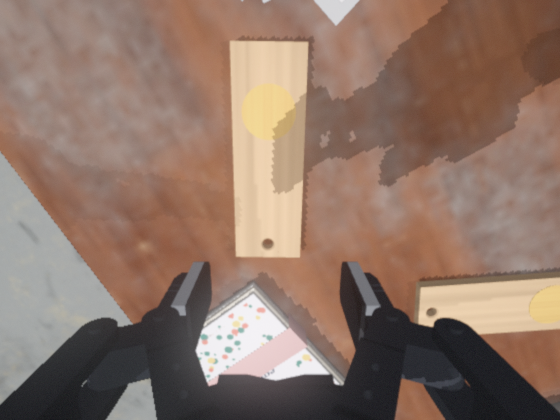

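Run:
```python
from h import *
s=status.state();print(s['time'],s['tcp_pos'],s['grip_width'])
i,d=cams.capture('wrist');P=cloud('wrist',d,s);R=np.array(s['tcp_rot'])
for o in models.cut_out('tag','wrist')[:2]:
    m=o['region']&(d>0)&(abs(P[...,2]-.009)<.006);p=P[m];c=cv2.minAreaRect((p[:,:2]*1000).astype(np.float32))
    print(round(o['confidence'],2),o['rect'],p.mean(0),c, (np.array([c[0][0]/1000,c[0][1]/1000,0])-s['tcp_pos'])@R)
```

```text
3.15 [ 0.49322984 -0.29333422  0.03436186] 0.7236719339111742
0.86 [417.0, 278.5, 559.3, 339.4] [ 0.62847778 -0.17611253  0.008351  ] ((631.8439331054688, -181.422119140625), (106.42501068115234, 48.33821105957031), 68.18619537353516) [0.03389297 0.16238618 0.07349093]
0.61 [230.4, 43.2, 309.9, 262.1] [ 0.44823485 -0.27594694  0.00871102] ((454.8800048828125, -279.4251403808594), (46.21162414550781, 140.56320190429688), 62.50069808959961) [ 0.03468786 -0.0049174  -0.04021792]
```

Call:
send_rows(
  commands=[
    [0.45,[0.25,-0.45,0],0],
    [0.45,[0,0,-1.0],0],
    [0.45,[0,0,-1.0],0],
    [0.45,[0,0,-0.7],0],
    [0.45,[0,0,-0.3],0],
  ],
)

```text
time: 3.67
tcp_pos: [0.4975, -0.2995, 0.0114]
tcp_rot: [[-0.001, 0.451, 0.892], [0.0, 0.892, -0.451], [-1.0, 0.0, -0.001]]
contact_force: [-1.2, 0.2, 0.1]
grip_width: 0.729
```

Run:
```python
from h import *
s=status.state();print(s['time'],s['tcp_pos'],s['contact_force'],s['grip_width'])
i,d=cams.capture('wrist');cv2.imwrite('pics/wrist3.png',i)
i,d=cams.capture('side');cv2.imwrite('pics/side3.png',cv2.resize(i[250:400,150:350],None,fx=4,fy=4))
```

```text
3.6667 [ 0.49752329 -0.29948278  0.01138032] [-1.19374004  0.24156042  0.0973399 ] 0.7286931846573561
```

View pics/wrist3.png

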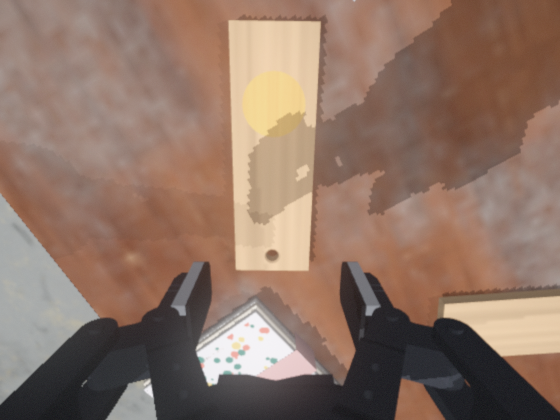

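View pics/side3.png

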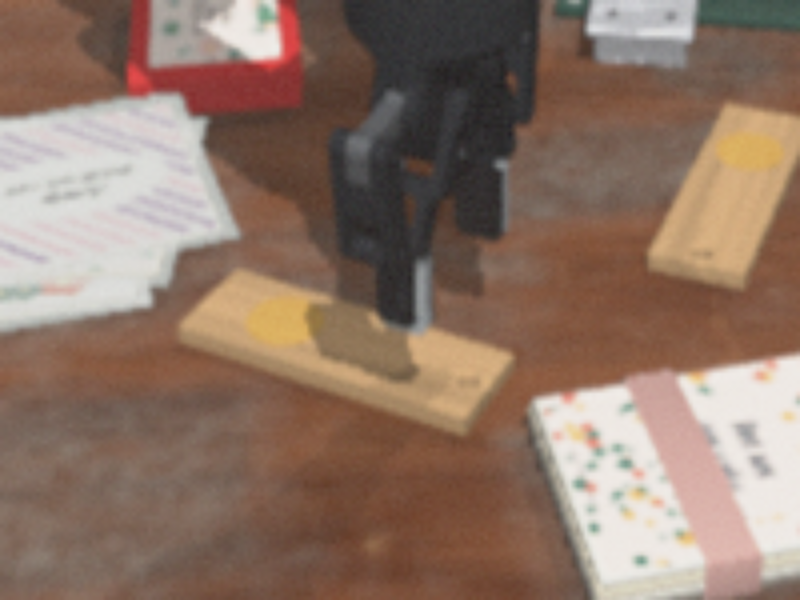

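```bash
cat >> h.py <<'E'
def proj(cam,X):
    m=cams.camera_model(cam);c=np.array(m['R'])@np.array(X)+np.array(m['t']);return np.array([m['fx']*c[0]/c[2]+m['cx'],m['fy']*c[1]/c[2]+m['cy']])
E
python3 - <<'E'
from h import *
s=status.state();print(s['time'],s['tcp_pos'],s['contact_force'],s['grip_width'])
p=np.array(s['tcp_pos']);R=np.array(s['tcp_rot'])
f=lambda X:((proj('side',X)-[150,250])*4).round()
for dy in(-.031,.031):
  for dx in (0,-.005): print('tip',dy,dx,f(p+R[:,1]*dy+R[:,0]*dx))
i,d=cams.capture('side');P=cloud('side',d)
cv2.imwrite('pics/side4.png',cv2.resize(i[250:400,150:350],None,fx=4,fy=4))
for u,v in[(212,335)]: pass
m=np.zeros(d.shape,bool);m[250:400,150:350]=1
hsv=cv2.cvtColor(i,cv2.COLOR_BGR2HSV)
for o in models.cut_out('tag','side'):
    mm=o['region']&(d>0);q=P[mm];print(o['confidence'],o['rect'],q.mean(0),cv2.minAreaRect((q[:,:2]*1000).astype(np.float32)))
# near finger points
mm=m&(P[...,2]<.035)&(P[...,2]>.012)&(np.hypot(P[...,0]-p[0],P[...,1]-p[1])<.06);q=(P[mm]-p)@R;print(mm.sum());
for sg in(-1,1):
    a=q[q[:,1]*sg>0]; print(sg,len(a), a.min(0) if len(a) else'',a.max(0) if len(a) else '')
E
```

```text
3.7667 [ 0.49750858 -0.29947444  0.01143336] [-0.54819603  0.09998405 -1.11145104] 0.7273906015372599
tip -0.031 0 [412. 404.]
tip -0.031 -0.005 [412. 394.]
tip 0.031 0 [479. 318.]
tip 0.031 -0.005 [479. 308.]
0.85 [309.4, 276.5, 353.4, 324.5] [ 0.63389819 -0.17412481  0.00705626] ((636.5908813476562, -159.87155151367188), (157.33016967773438, 51.28206253051758), 67.7127914428711)
0.75 [191.4, 317.8, 276.3, 358.3] [ 0.45384466 -0.28615449  0.00728342] ((451.36669921875, -277.41864013671875), (68.14049530029297, 150.0716552734375), 55.78890609741211)
0.61 [289.0, 160.4, 353.8, 211.4] [0.62196208 0.0533235  0.14767586] ((677.7249755859375, 877.5831298828125), (1719.4014892578125, 154.42678833007812), 86.99608612060547)
51
-1 51 [-0.00904109 -0.02501316  0.0448974 ] [-0.00099975 -0.0030716   0.05916098]
1 0
```

View pics/side4.png

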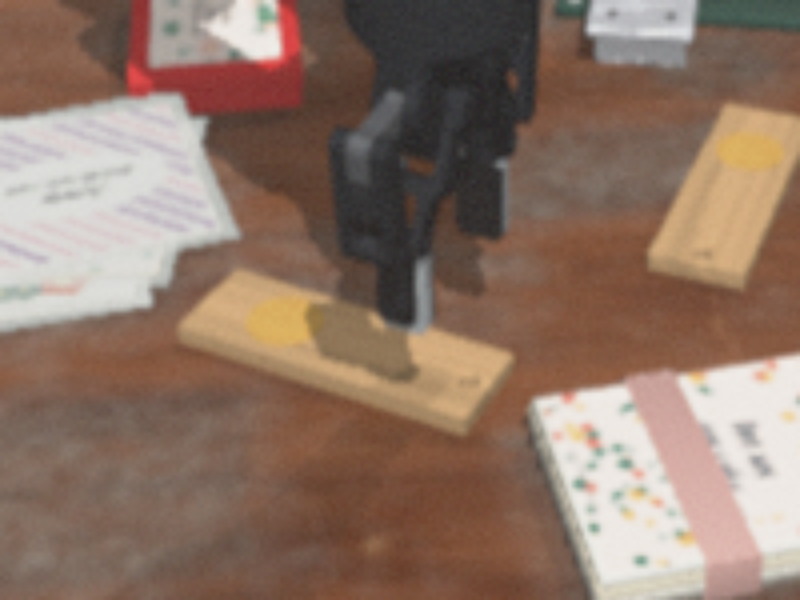

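Run:
```python
from h import *
s=status.state();i,d=cams.capture('wrist');m=cams.camera_model('wrist');print(np.array(m['T_tool_cam']).round(4),m['fx'],m['cx'],m['cy'])
P=cloud('wrist',d,s);R=np.array(s['tcp_rot']);p=(P-np.array(s['tcp_pos']))@R
for u,v in[(200,268),(205,280),(190,300),(180,340),(350,268),(345,280),(365,310),(375,350),(270,150),(400,200),(280,395)]:
    print(u,v,d[v,u],p[v,u].round(4),P[v,u].round(4))
print('fk-check',s['joint_pos'])
S,ds=cams.capture('side');Q=cloud('side',ds)
for u,v in [(150+405/4,250+300/4),(150+405/4,250+322/4),(150+485/4,250+225/4)]:
    u,v=int(u),int(v);print(u,v,ds[v,u],Q[v,u].round(4))
```

```text
[[ 2.000e-04 -3.151e-01  9.491e-01 -1.807e-01]
 [ 1.000e+00 -0.000e+00 -3.000e-04 -0.000e+00]
 [ 1.000e-04  9.491e-01  3.151e-01 -7.930e-02]
 [ 0.000e+00  0.000e+00  0.000e+00  1.000e+00]] 324.9847166171303 275.2432723510366 207.9047363374964
200 268 0.14301881 [-0.0534 -0.0332 -0.0091] [ 0.4749 -0.3253  0.0654]
205 280 0.1439113 [-0.0542 -0.0312 -0.0037] [ 0.4807 -0.3259  0.0663]
190 300 0.11893827 [-0.0785 -0.0313 -0.0098] [ 0.4752 -0.3232  0.0905]
180 340 0.091813006 [-0.1054 -0.027  -0.015 ] [ 0.4726 -0.3171  0.1174]
350 268 0.14240217 [-0.0539  0.0327 -0.0094] [ 0.5044 -0.2664  0.0659]
345 280 0.14352553 [-0.0546  0.0307 -0.0039] [ 0.5085 -0.2706  0.0666]
365 310 0.117679834 [-0.0807  0.0324 -0.0071] [ 0.5064 -0.2676  0.0928]
375 350 0.08695053 [-0.1102  0.0266 -0.0158] [ 0.496  -0.2689  0.1223]
270 150 0.18406457 [ 0.0043 -0.003  -0.0524] [ 0.4499 -0.2788  0.0078]
400 200 0.20117685 [ 0.0117  0.0772 -0.0206] [ 5.146e-01 -2.217e-01  3.000e-04]
280 395 0.08140506 [-0.1183  0.0011 -0.0092] [ 0.4904 -0.2946  0.1303]
fk-check [-3.22171714e+01  3.55225141e+01  1.04244911e+02  1.68994533e-03
  4.02299303e+01 -9.53810631e+01]
251 325 0.7595238 [ 0.4819 -0.3435  0.0755]
251 330 0.76250476 [ 0.4817 -0.3442  0.0665]
271 306 0.82987833 [ 0.5138 -0.2741  0.0615]
```

Both cameras put the visible fingertips about 45–50 mm above where the reported TCP says they are. Before grasping I'll check that by going down carefully and watching the force.

Call:
send_rows(
  commands=[
    [0.45,[-0.1,0.1,-0.3],0],
    [0.45,[0,0,-0.3],0],
    [0.45,[0,0,-0.2],0],
    [0.45,[0,0,0],0],
    [0.45,[0,0,0],0],
  ],
)

```text
time: 4.38
tcp_pos: [0.4969, -0.2987, 0.0037]
tcp_rot: [[-0.0, 0.451, 0.892], [0.0, 0.892, -0.451], [-1.0, 0.0, -0.001]]
contact_force: [0.2, -0.3, -0.0]
grip_width: 0.73
```

Call:
send_rows(
  commands=[
    [0.45,[0,0,-0.2],0],
    [0.45,[0,0,-0.2],0],
    [0.45,[0,0,-0.1],0],
    [0.45,[0,0,0],0],
    [0.45,[0,0,0],0],
  ],
)

```text
time: 4.8
tcp_pos: [0.497, -0.2987, -0.0012]
tcp_rot: [[-0.0, 0.451, 0.892], [0.0, 0.892, -0.451], [-1.0, 0.0, -0.0]]
contact_force: [-0.5, -0.4, 0.7]
grip_width: 0.724
```

Call:
send_rows(
  commands=[
    [0.45,[0,0,-0.2],0],
    [0.45,[0,0,-0.2],0],
    [0.45,[0,0,-0.2],0],
    [0.45,[0,0,-0.2],0],
    [0.45,[0,0,0],0],
  ],
)

```text
time: 5.22
tcp_pos: [0.4968, -0.2986, -0.0096]
tcp_rot: [[-0.001, 0.451, 0.892], [0.0, 0.892, -0.451], [-1.0, 0.0, -0.001]]
contact_force: [-0.5, -0.5, -0.4]
grip_width: 0.729
```

Run:
```python
from h import *
s=status.state();print(s['time'],s['tcp_pos'],s['contact_force'],s['grip_width'])
i,d=cams.capture('wrist');P=cloud('wrist',d,s);p=(P-np.array(s['tcp_pos']))@np.array(s['tcp_rot'])
print(P[268,200],P[268,350],P[150,270],P[200,400],p[268,200])
S,ds=cams.capture('side');Q=cloud('side',ds)
cv2.imwrite('pics/side5.png',cv2.resize(S[250:400,150:350],None,fx=4,fy=4))
m=(ds>0)&(np.hypot(Q[...,0]-s['tcp_pos'][0],Q[...,1]-s['tcp_pos'][1])<.07)&(S.max(-1)<70)&(Q[...,2]>.012)
q=Q[m];print(m.sum(),q[:,2].min(),np.percentile(q[:,2],[2,5,10]),q[np.argmin(q[:,2])])
```

```text
5.2167 [ 0.49677382 -0.29861314 -0.00957762] [-0.53299015 -0.49505512 -0.36577063] 0.7285601441298815
[ 0.47316193 -0.32345016  0.04514925] [ 0.50272732 -0.26518383  0.04499907] [ 0.4458949  -0.27587717  0.00850815] [ 5.03454189e-01 -2.25254105e-01  3.40932589e-04] [-0.05472139 -0.03281795 -0.00989858]
3099 0.033870370341710844 [0.04538181 0.05533962 0.0750986 ] [ 0.50680274 -0.26962108  0.03387037]
```

View pics/side5.png

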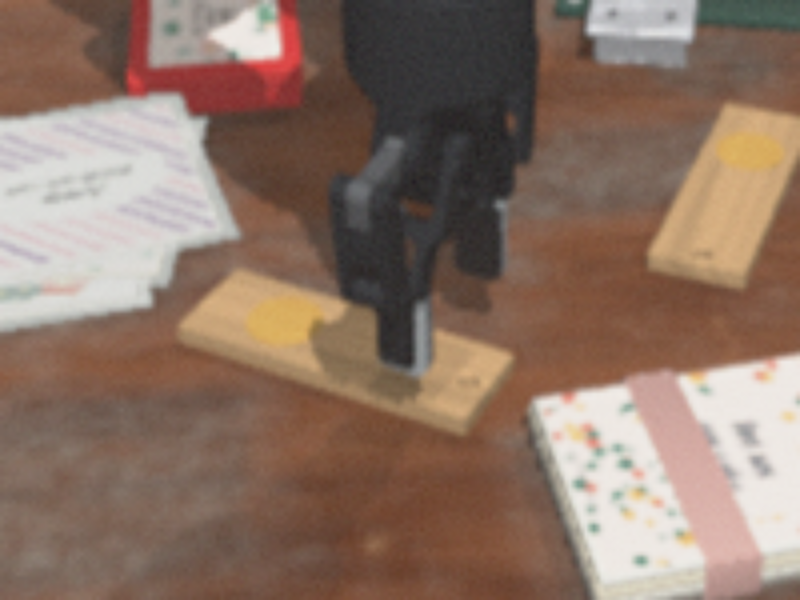

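The side view shows the tips near z≈0.035–0.04 while the reported TCP reads -0.010 with no contact. So the reported TCP lies about 45 mm past the real fingertips. I'll correct for this and keep checking the force on the way down.

Call:
send_rows(
  commands=[
    [0.45,[-0.1,-0.1,-0.6],0],
    [0.45,[0,0,-0.6],0],
    [0.45,[0,0,-0.5],0],
    [0.45,[0,0,-0.3],0],
    [0.45,[0,0,0],0],
  ],
)

```text
time: 5.73
tcp_pos: [0.4954, -0.2994, -0.0302]
tcp_rot: [[-0.001, 0.451, 0.892], [0.001, 0.892, -0.451], [-1.0, 0.0, -0.002]]
contact_force: [-0.5, -0.0, -0.4]
grip_width: 0.727
```

Run:
```python
from h import *
s=status.state();print(s['time'],s['tcp_pos'],s['contact_force'],s['grip_width'])
i,d=cams.capture('wrist');cv2.imwrite('pics/wrist6.png',i);P=cloud('wrist',d,s)
print(P[268,200],P[268,350],P[150,270],P[200,400])
S,ds=cams.capture('side');Q=cloud('side',ds)
cv2.imwrite('pics/side6.png',cv2.resize(S[250:400,150:350],None,fx=4,fy=4))
m=(ds>0)&(np.hypot(Q[...,0]-s['tcp_pos'][0],Q[...,1]-s['tcp_pos'][1])<.07)&(S.max(-1)<70)&(Q[...,2]>.010)
q=Q[m];print(m.sum(),q[:,2].min(),np.percentile(q[:,2],[2,5,10]),q[np.argmin(q[:,2])])
```

```text
5.7333 [ 0.49540948 -0.29938911 -0.0301544 ] [-0.53140923 -0.04447907 -0.43720361] 0.7272758219986408
[ 0.4721842  -0.32469756  0.02365273] [ 0.50157156 -0.26599434  0.02416978] [ 0.442044   -0.27501666  0.00871867] [ 0.49236816 -0.23079475  0.00135471]
3014 0.0134704314049059 [0.02505009 0.03387743 0.05262617] [ 0.51517545 -0.27623764  0.01347043]
```

View pics/side6.png

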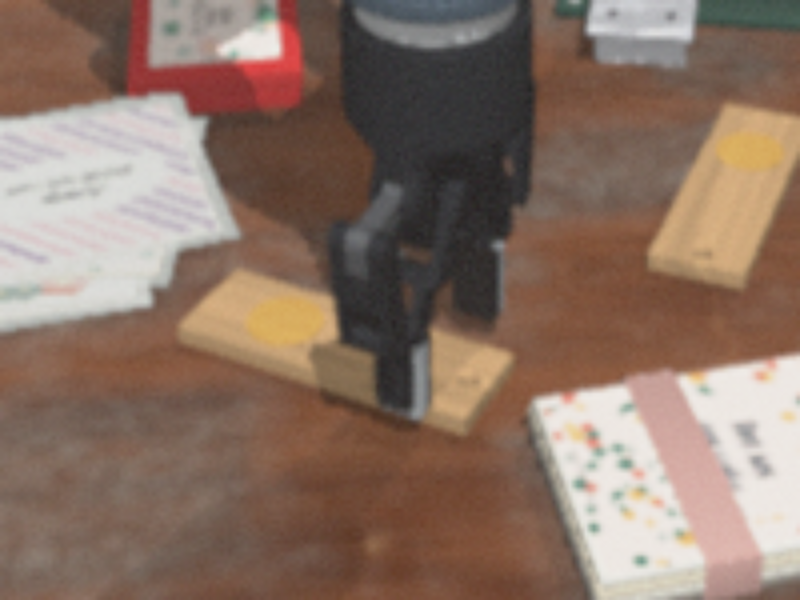

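View pics/wrist6.png

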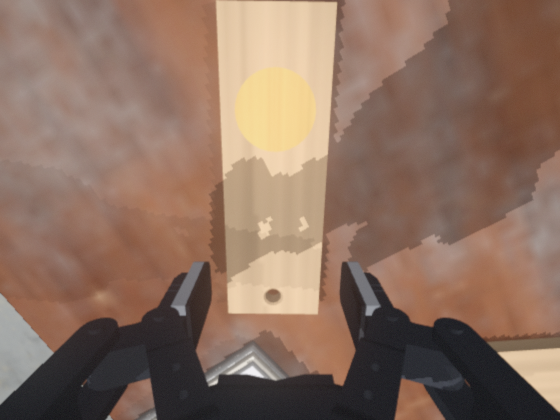

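The fingers straddle the tag between the spot (275,108) and the hole (273,296), with about 10 mm still to go.

Call:
send_rows(
  commands=[
    [0.45,[0,0,-0.4],0],
    [0.45,[0,0,-0.3],0],
    [0.45,[0,0,-0.1],0],
    [0.45,[0,0,0],0],
    [0.45,[0,0,0],0],
  ],
)

```text
time: 6.25
tcp_pos: [0.496, -0.2998, -0.0372]
tcp_rot: [[-0.0, 0.451, 0.892], [0.0, 0.892, -0.451], [-1.0, -0.0, -0.0]]
contact_force: [0.9, -0.8, -0.1]
grip_width: 0.726
```

Run:
```python
from h import *
s=status.state();print(s['time'],s['tcp_pos'],s['contact_force'],s['grip_width'])
S,ds=cams.capture('side');Q=cloud('side',ds)
cv2.imwrite('pics/side7.png',cv2.resize(S[290:380,190:310],None,fx=6,fy=6))
m=(ds>0)&(np.hypot(Q[...,0]-s['tcp_pos'][0],Q[...,1]-s['tcp_pos'][1])<.07)&(S.max(-1)<70)
q=Q[m&(np.arange(420)[:,None]<352)];print(q[:,2].min(),np.percentile(q[:,2],[1,2,5,10]))
```

```text
6.25 [ 0.49601743 -0.29976933 -0.03715021] [ 0.91408839 -0.84225189 -0.06223054] 0.7257528145714864
0.0067506002991899764 [0.0133265  0.01848751 0.02964429 0.05016005]
```

View pics/side7.png

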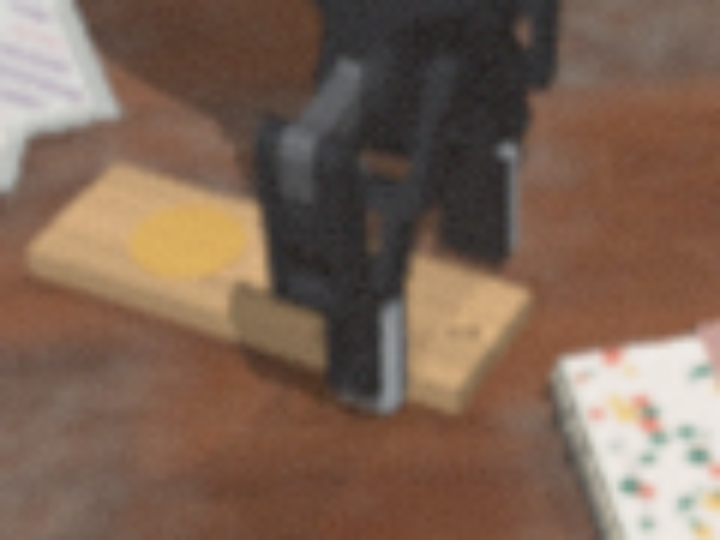

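Call:
send_rows(
  commands=[
    [0.45,[0,0,-0.15],0],
    [0.45,[0,0,-0.15],0],
    [0.45,[0,0,0],0],
    [0.45,[0,0,0],0],
    [0.45,[0,0,0],0],
  ],
)

```text
time: 6.72
tcp_pos: [0.4961, -0.2998, -0.0401]
tcp_rot: [[-0.0, 0.451, 0.892], [0.0, 0.892, -0.451], [-1.0, -0.0, -0.0]]
contact_force: [-0.8, 0.1, 0.3]
grip_width: 0.724
```

Call:
send_rows(
  commands=[
    [-0.6,[0,0,0],0],
    [-0.6,[0,0,0],0],
    [-0.6,[0,0,0],0],
    [-0.6,[0,0,0],0],
    [-0.6,[0,0,0],0],
  ],
  newtons=50,
)

```text
time: 7.13
tcp_pos: [0.4965, -0.3001, -0.0393]
tcp_rot: [[0.001, 0.451, 0.892], [-0.001, 0.892, -0.451], [-1.0, -0.0, 0.001]]
contact_force: [-0.9, -0.1, 6.2]
grip_width: 0.518
```

Call:
send_rows(
  commands=[
    [-0.6,[0,0,0],0],
    [-0.6,[0,0,0],0],
    [-0.6,[0,0,0.3],0],
    [-0.6,[0,0,0.7],0],
    [-0.6,[0,0,1],0],
  ],
)

```text
time: 7.55
tcp_pos: [0.4955, -0.2994, -0.0201]
tcp_rot: [[-0.001, 0.451, 0.892], [0.001, 0.892, -0.451], [-1.0, 0.0, -0.002]]
contact_force: [0.4, 0.5, -1.0]
grip_width: 0.519
```

Run:
```python
from h import *
s=status.state();print(s['time'],s['tcp_pos'],s['contact_force'],s['grip_width'])
S,ds=cams.capture('side');cv2.imwrite('pics/side8.png',cv2.resize(S[250:380,170:330],None,fx=4.5,fy=4.5))
```

```text
7.55 [ 0.4954725  -0.29938969 -0.02009176] [ 0.41783201  0.47162407 -0.97715389] 0.5193899815023711
```

View pics/side8.png

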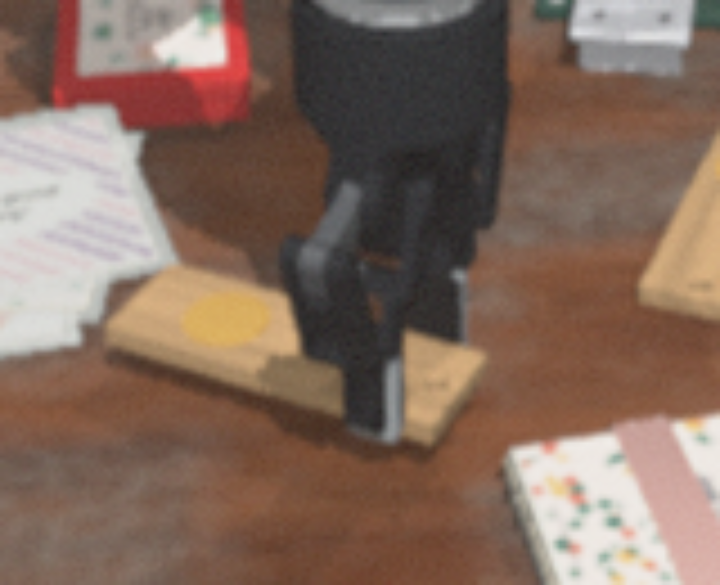

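The tag is held at an opening of 44 mm, and it touched down at TCP z = -0.039, so a TCP z of about -0.011 puts it on the rests. Now I'll lift and turn it by -72.6°.

Call:
send_rows(
  commands=[
    [-0.6,[0.4,0.6,1.4],-4],
    [-0.6,[0.8,1.3,1.4],-6.6],
    [-0.6,[0.8,1.3,1.4],-6.6],
    [-0.6,[0.8,1.3,1.4],-6.6],
    [-0.6,[0.8,1.3,0.4],-6.6],
  ],
)

```text
time: 8.02
tcp_pos: [0.5338, -0.2419, 0.0426]
tcp_rot: [[0.003, 0.844, 0.536], [-0.002, 0.536, -0.844], [-1.0, 0.002, 0.003]]
contact_force: [1.0, -0.1, -0.7]
grip_width: 0.516
```

Call:
send_rows(
  commands=[
    [-0.6,[0.8,1.3,0],-6.6],
    [-0.6,[0.8,1.3,0],-6.6],
    [-0.6,[0.8,1.3,0],-6.6],
    [-0.6,[0.8,1.3,0],-6.6],
    [-0.6,[0.8,1.3,0],-6.6],
  ],
)

```text
time: 8.43
tcp_pos: [0.5726, -0.1762, 0.0406]
tcp_rot: [[0.001, 1.0, -0.01], [-0.0, -0.01, -1.0], [-1.0, 0.001, 0.0]]
contact_force: [-0.6, -0.1, -0.6]
grip_width: 0.518
```

Call:
send_rows(
  commands=[
    [-0.6,[0.8,1.3,0],-6.6],
    [-0.6,[0.3,0.5,0],-2.6],
    [-0.6,[0,0,0],0],
    [-0.6,[0,0,0],0],
    [-0.6,[0,0,0],0],
  ],
)

```text
time: 8.85
tcp_pos: [0.5828, -0.1591, 0.0402]
tcp_rot: [[0.0, 0.987, -0.162], [-0.0, -0.162, -0.987], [-1.0, 0.0, 0.0]]
contact_force: [0.2, -0.4, -1.5]
grip_width: 0.518
```

```bash
cat > meas.py <<'E'
from h import *
import sys
def tagmeas(n,save=True):
    s=status.state();tp=np.array(s['tcp_pos']);R=np.array(s['tcp_rot'])
    print(s['time'],tp.round(4),s['contact_force'].round(1) if hasattr(s['contact_force'],'round') else s['contact_force'],s['grip_width'],'jaw',np.degrees(np.arctan2(R[1,1],R[0,1])).round(2))
    i,d=cams.capture('wrist');cv2.imwrite(f'pics/w{n}.png',i);P=cloud('wrist',d,s)
    hsv=cv2.cvtColor(i,cv2.COLOR_BGR2HSV)
    for o in models.cut_out('tag','wrist')[:3]:
        m=o['region']&(d>0);print(round(o['confidence'],2),o['rect'])
        if m.sum()<200: continue
        p=P[m];med=np.median(p[:,2]);p=p[abs(p[:,2]-med)<.012]
        A=np.c_[p[:,:2]-p[:,:2].mean(0),np.ones(len(p))];c=np.linalg.lstsq(A,p[:,2],rcond=None)[0]
        print('  z',med,'slope',c[:2],cv2.minAreaRect((p[:,:2]*1000).astype(np.float32)))
        w,V=np.linalg.eigh(np.cov(p[:,:2].T));print('  yaw',np.degrees(np.arctan2(V[1,1],V[0,1])))
        g=m&(hsv[...,0]>20)&(hsv[...,0]<34)&(hsv[...,1]>115)
        if g.sum()>30:
            e=cv2.fitEllipse(cv2.convexHull(np.argwhere(g)[:,::-1].astype(np.int32)));gp=P[g]
            print('  gold',g.sum(),np.median(gp,0),e,'tool',((np.median(gp,0)-tp)@R).round(4))
if __name__=='__main__': tagmeas(sys.argv[1])
E
python3 meas.py 9
```

```text
8.85 [ 0.5828 -0.1591  0.0402] [ 0.2 -0.4 -1.5] 0.5175331197532668 jaw -9.35
0.86 [212.3, 0.0, 341.0, 324.2]
  z 0.08818716237307295 slope [ 0.00053064 -0.00072011] ((591.3980102539062, -114.4538803100586), (138.51927185058594, 47.037410736083984), 80.5927963256836)
  yaw 80.68109131201061
0.68 [325.7, 109.1, 419.5, 283.6]
  z 0.008739709707528638 slope [ 0.00683618 -0.00313592] ((644.0755615234375, -157.16989135742188), (120.37110900878906, 50.14103317260742), 68.27729797363281)
  yaw 74.06091473050209
```

View pics/w9.png

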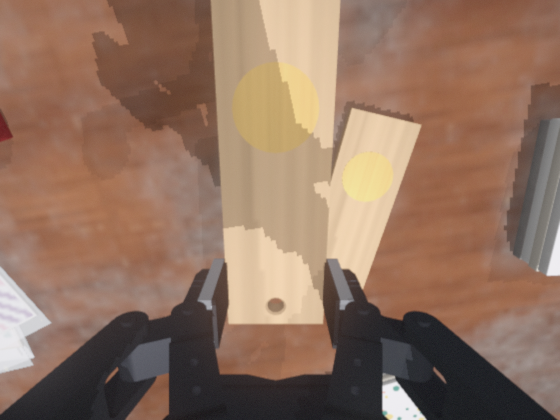

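Run:
```python
from h import *
s=status.state();tp=np.array(s['tcp_pos']);R=np.array(s['tcp_rot'])
i,d=cams.capture('wrist')
hsv=cv2.cvtColor(i,cv2.COLOR_BGR2HSV)
print(hsv[107,250],hsv[107,300],hsv[50,240],hsv[50,310],hsv[180,240])
g=((hsv[...,1]>118)&(np.arange(560)[None]<325)&(np.arange(560)[None]>228)&(np.arange(420)[:,None]<170)&(np.arange(420)[:,None]>45)).astype(np.uint8)
g=cv2.morphologyEx(g,cv2.MORPH_OPEN,np.ones((3,3)))
ys,xs=np.nonzero(g);print(len(xs),xs.min(),xs.max(),ys.min(),ys.max())
P=cloud('wrist',d,s)
c=np.array([(xs.min()+xs.max())/2,(ys.min()+ys.max())/2])
print('spot P median',np.median(P[g>0],0),'c',c,P[int(c[1]),int(c[0])])
h=world('wrist',np.array(276.),np.array(306.),np.array(float(d[295,276])),s);print('hole',h,d[290:320:5,276])
# exact with plane z=.088: ray
m=cams.camera_model('wrist');T=np.array(m['T_tool_cam'])
def ray(u,v,z):
    o=R@T[:3,3]+tp;dr=R@T[:3,:3]@np.array([(u-m['cx'])/m['fx'],(v-m['cy'])/m['fy'],1]);return o+dr*(z-o[2])/dr[2]
a=ray(*c,.0882);b=ray(276,306,.0882);print(a,b,np.linalg.norm(a-b))
```

```text
[ 19 115 195] [ 20 100 239] [ 16  79 174] [ 16  68 228] [ 16  77 179]Traceback (most recent call last):
  File "<stdin>", line 8, in <module>
    return umr_minimum(a, axis, None, out, keepdims, initial, where)
ValueError: zero-size array to reduction operation minimum which has no identity
```

```bash
cat > spot.py <<'E'
from h import *
def spot(ztop,hole=None):
    s=status.state();tp=np.array(s['tcp_pos']);R=np.array(s['tcp_rot'])
    i,d=cams.capture('wrist')
    hsv=cv2.cvtColor(i,cv2.COLOR_BGR2HSV)
    g=((hsv[...,1]>89)&(np.arange(560)[None]<322)&(np.arange(560)[None]>229)&(np.arange(420)[:,None]<170)&(np.arange(420)[:,None]>45)).astype(np.uint8)
    g=cv2.morphologyEx(g,cv2.MORPH_OPEN,np.ones((5,5)))
    n,l,st,ce=cv2.connectedComponentsWithStats(g);k=1+np.argmax(st[1:,4])
    x,y,w,h,a=st[k];c=np.array([x+(w-1)/2,y+(h-1)/2]);print('box',st[k],ce[k])
    m=cams.camera_model('wrist');T=np.array(m['T_tool_cam'])
    def ray(u,v,z):
        o=R@T[:3,3]+tp;dr=R@T[:3,:3]@np.array([(u-m['cx'])/m['fx'],(v-m['cy'])/m['fy'],1]);return o+dr*(z-o[2])/dr[2]
    A=ray(*c,ztop);print('spot',A,'tool',(A-tp)@R)
    if hole: B=ray(*hole,ztop);print('hole',B,np.linalg.norm(A-B))
    return A
if __name__=='__main__': spot(.0882,(276,306))
E
python3 spot.py
```

```text
box [ 232   62   87   91 6236] [274.76523412 107.15939705]
spot [ 0.59691969 -0.08281085  0.0882    ] tool [-0.04819104  0.00144063 -0.07780771]
hole [ 0.58248553 -0.17245407  0.0882    ] 0.09079786182718827
```

Run:
```python
from h import *
s=status.state();print(s['tcp_pos'])
i,d=cams.capture('top');P=cloud('top',d)
cv2.imwrite('pics/top10.png',cv2.resize(i[120:260,220:400],None,fx=4,fy=4,interpolation=cv2.INTER_CUBIC))
m=cams.camera_model('top');R=np.array(m['R']);t=np.array(m['t'])
q=(d>0)&(abs(P[...,2]-.088)<.006);q[:150]=0;q[260:]=0;q[:,:270]=0;q[:,400:]=0
hsv=cv2.cvtColor(i,cv2.COLOR_BGR2HSV)
wood=q&(hsv[...,1]>60)&(hsv[...,2]>110)
p=P[wood];print(wood.sum(),p.mean(0),cv2.minAreaRect((p[:,:2]*1000).astype(np.float32)))
print(p.min(0),p.max(0))
h=np.array([-.163,-.987]);al=p[:,:2]@h;print('along',al.min(),al.max(),'perp',np.percentile(p[:,:2]@[.987,-.163],[0,1,50,99,100]))
an=np.array([.6163,.0443]);print('anvil along',an@h,'perp',an@[.987,-.163])
```

```text
[ 0.58278492 -0.15933037  0.03999223]
616 [ 0.59771415 -0.07736292  0.08739926] ((608.88427734375, -39.387413024902344), (153.91250610351562, 53.58314514160156), 73.91075134277344)
[ 0.57011548 -0.11672036  0.08218939] [0.65595366 0.0312517  0.09325004]
along -0.13394171467693325 0.01625510308484265 perp [0.57919012 0.57982338 0.60258624 0.62539346 0.64300413]
anvil along -0.144181 perp 0.6010672
```

View pics/top10.png

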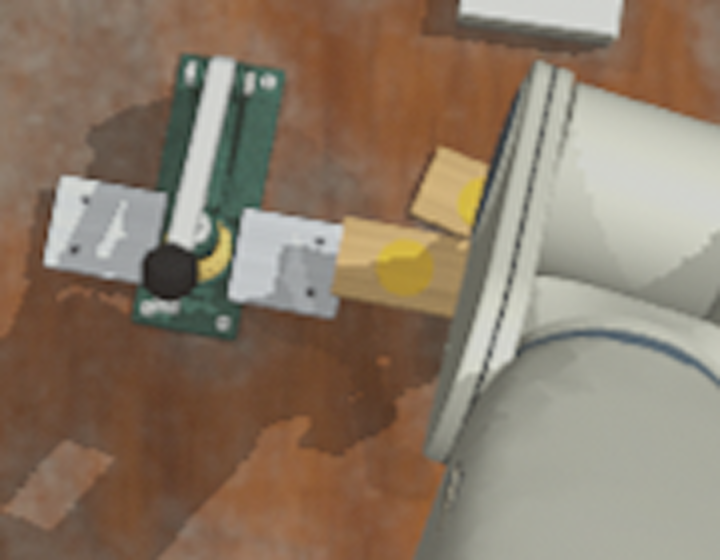

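Run:
```python
from h import *
i,d=cams.capture('top');P=cloud('top',d)
m=cams.camera_model('top');R=np.array(m['R']);t=np.array(m['t'])
def ray(u,v,z):
    o=-R.T@t;dr=R.T@np.array([(u-m['cx'])/m['fx'],(v-m['cy'])/m['fy'],1]);return o+dr*(z-o[2])/dr[2]
hsv=cv2.cvtColor(i,cv2.COLOR_BGR2HSV)
for y in range(178,196,2): print(y,hsv[y,306:336:2,1])
print('spot eye',ray(220+405/4-.4,120+267/4-.4,.088))
tp=np.array(status.state()['tcp_pos'])
q=(d>0)&(P[...,2]>.13)&(P[...,1]<-.03)&(P[...,0]>.4)&(P[...,0]<.75)
p=P[q]
for lo in np.arange(.13,.6,.05):
    a=p[(p[:,2]>=lo)&(p[:,2]<lo+.05)]
    if len(a)>5: print(lo.round(2),len(a),'ymax rel tcp',a[:,1].max()-tp[1],'x there',a[np.argmax(a[:,1]),0])
```

```text
178 [111 106 107 104 104 104 103 102 102 103 101  98  92  87 108]
180 [107 105 102 100 102 106 145 164 155 134  99 107 111 108 109]
182 [108 104 104 106 106 168 174 171 173 177 148 107 107 111 108]
184 [104 105 103 105 138 175 174 175 174 178 176 122 108 107 110]
186 [107 108 109 109 156 174 173 177 171 173 173 134 110 109 108]
188 [112 112 110 108 156 174 175 174 172 174 173 126 107 107 110]
190 [112 114 110 112 132 175 177 177 172 175 172 110 107 110 104]
192 [110 113 111 110 109 138 178 175 176 163 127 111 109 109  97]
194 [120 116 110 109 108 110 110 123 119 113 110 111 110 111  71]
spot eye [ 0.59675452 -0.08155781  0.088     ]
0.33 43 ymax rel tcp 0.07531956428705096 x there 0.5454169340939377
0.38 2926 ymax rel tcp 0.08908698177728029 x there 0.49841707337487134
0.43 889 ymax rel tcp 0.09691633064669938 x there 0.47081732564368184
0.48 1974 ymax rel tcp 0.09640157623125578 x there 0.4718108501465494
0.53 1031 ymax rel tcp 0.11330079688416972 x there 0.41397861097062716
0.58 1959 ymax rel tcp 0.11848708839120356 x there 0.4008660827959491
```

The top view shows the spot at crop (405,267), straight out from the press. Measured in that same camera, the remaining shift is about (+1.95,+12.65) cm. I'll lower first, then slide the tag in under the die.

Call:
send_rows(
  commands=[
    [-0.6,[0,0,-1.0],0],
    [-0.6,[0,0,-1.3],0],
    [-0.6,[0,0,-1.0],0],
    [-0.6,[0,0,-0.5],0],
    [-0.6,[0,0,0],0],
  ],
)

```text
time: 9.57
tcp_pos: [0.5814, -0.1583, -0.0004]
tcp_rot: [[-0.004, 0.986, -0.164], [0.001, -0.164, -0.986], [-1.0, -0.004, -0.0]]
contact_force: [0.7, -0.1, -0.4]
grip_width: 0.514
```

```bash
python3 meas.py 11 | head -5
python3 - <<'E'
from h import *
S,ds=cams.capture('side');cv2.imwrite('pics/side11.png',cv2.resize(S[130:330,220:400],None,fx=3,fy=3))
E
```

```text
9.5667 [ 5.814e-01 -1.583e-01 -4.000e-04] [ 0.7 -0.1 -0.4] 0.5144259648424396 jaw -9.43
0.87 [213.4, 0.0, 340.2, 324.8]
  z 0.04767173710079477 slope [-0.00295261  0.00048637] ((590.6779174804688, -113.65956115722656), (137.8793487548828, 46.36864471435547), 80.62667846679688)
  yaw 80.62879979878173
0.65 [303.8, 111.4, 456.6, 340.3]
```

View pics/side11.png

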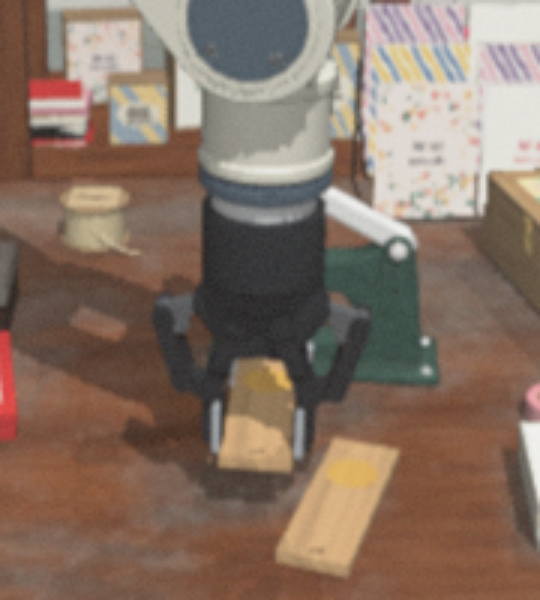

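Call:
send_rows(
  commands=[
    [-0.6,[0.1,0.6,0],0],
    [-0.6,[0.2,1.3,0],0],
    [-0.6,[0.2,1.4,0],0],
    [-0.6,[0.2,1.4,0],0],
    [-0.6,[0.2,1.4,0],0],
  ],
)

```text
time: 10.13
tcp_pos: [0.5923, -0.0958, 0.0022]
tcp_rot: [[0.0, 0.987, -0.163], [0.0, -0.163, -0.987], [-1.0, 0.0, -0.0]]
contact_force: [0.7, -0.4, -0.5]
grip_width: 0.518
```

Call:
send_rows(
  commands=[
    [-0.6,[0.2,1.4,0],0],
    [-0.6,[0.2,1.4,0],0],
    [-0.6,[0.2,1.4,0],0],
    [-0.6,[0.25,1.4,0],0],
    [-0.6,[0.2,0.95,0],0],
  ],
)

```text
time: 10.55
tcp_pos: [0.6028, -0.0303, 0.0019]
tcp_rot: [[-0.0, 0.987, -0.163], [0.0, -0.163, -0.987], [-1.0, -0.0, -0.0]]
contact_force: [-0.1, -0.1, -1.1]
grip_width: 0.515
```

Call:
send_rows(
  commands=[
    [-0.6,[0,0,0],0],
    [-0.6,[0,0,0],0],
    [-0.6,[0,0,0],0],
    [-0.6,[0,0,0],0],
    [-0.6,[0,0,0],0],
  ],
)

```text
time: 10.97
tcp_pos: [0.6025, -0.033, 0.0019]
tcp_rot: [[-0.0, 0.986, -0.165], [-0.0, -0.165, -0.986], [-1.0, -0.0, 0.0]]
contact_force: [0.2, 0.1, -0.9]
grip_width: 0.521
```

```bash
python3 meas.py 12
python3 - <<'E'
from h import *
S,ds=cams.capture('side');cv2.imwrite('pics/side12.png',cv2.resize(S[130:330,220:400],None,fx=3,fy=3))
S,ds=cams.capture('top');cv2.imwrite('pics/top12.png',cv2.resize(S[120:260,200:380],None,fx=4,fy=4))
E
```

```text
10.9667 [ 0.6025 -0.033   0.0019] [ 0.2  0.1 -0.9] 0.5206597307358967 jaw -9.49
0.93 [331.4, 362.7, 396.0, 412.1]
  z 0.008789284959037996 slope [ 0.15036562 -0.0085889 ] ((653.51220703125, -149.34896850585938), (29.10431671142578, 60.466285705566406), 42.51474380493164)
  yaw 133.89632594194867
0.8 [211.3, 0.0, 340.6, 326.3]
  z 0.04988520261957621 slope [-0.00033661 -0.00100028] ((611.1039428710938, 11.466449737548828), (138.63890075683594, 47.076576232910156), 80.52249908447266)
  yaw 79.77187898690309
```

View pics/side12.png

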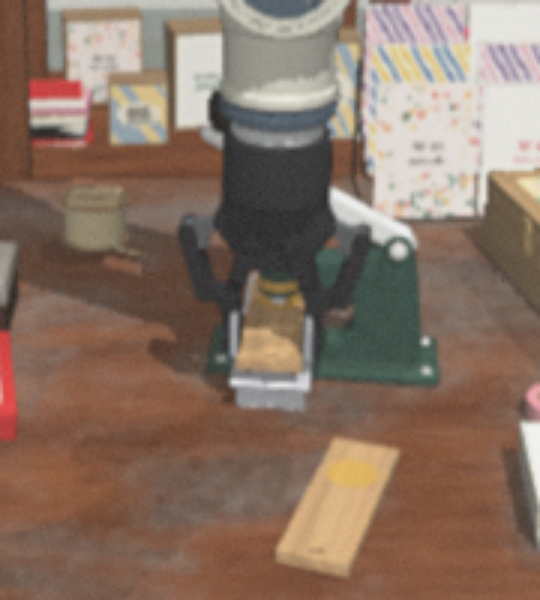

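View pics/w12.png

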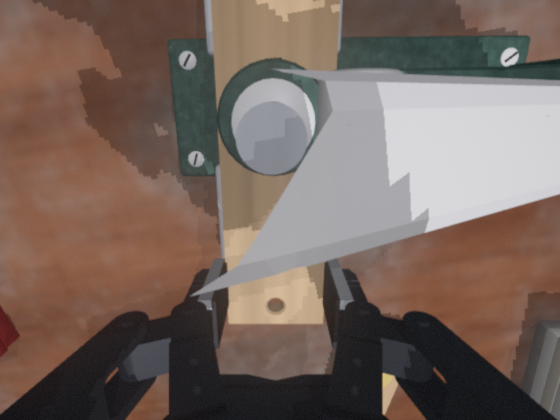

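View pics/top12.png

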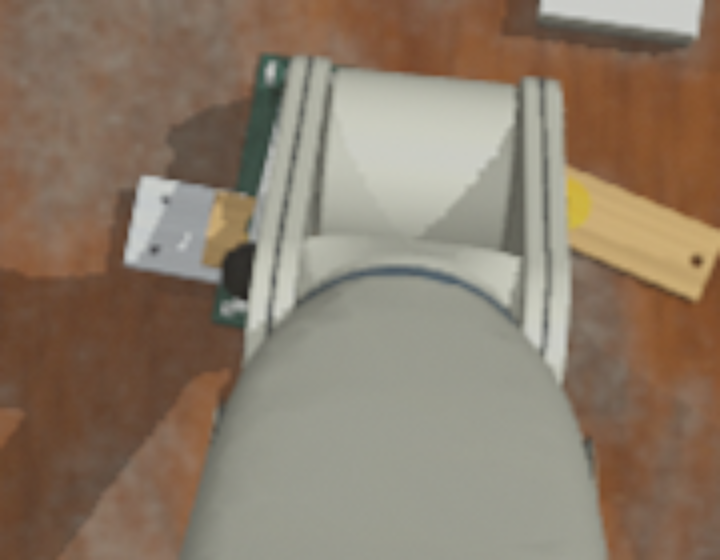

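The tag is under the die with 3 mm left in y. I'll correct that and lower it.

Call:
send_rows(
  commands=[
    [-0.6,[0.05,0.25,0],0],
    [-0.6,[0,0,-0.5],0],
    [-0.6,[0,0,-0.5],0],
    [-0.6,[0,0,-0.2],0],
    [-0.6,[0,0,0],0],
  ],
)

```text
time: 11.58
tcp_pos: [0.6026, -0.0297, -0.0109]
tcp_rot: [[-0.001, 0.986, -0.164], [0.0, -0.164, -0.986], [-1.0, -0.001, 0.0]]
contact_force: [0.7, -0.2, -0.1]
grip_width: 0.517
```

Call:
send_rows(
  commands=[
    [-0.6,[0,0,0],0],
    [-0.6,[0,0,0],0],
    [-0.6,[0,0,0],0],
    [-0.6,[0,0,0],0],
    [-0.6,[0,0,0],0],
  ],
)

```text
time: 12.0
tcp_pos: [0.6031, -0.0298, -0.01]
tcp_rot: [[0.0, 0.986, -0.164], [-0.0, -0.164, -0.986], [-1.0, 0.0, -0.0]]
contact_force: [-0.5, 0.4, -0.1]
grip_width: 0.521
```

```bash
python3 meas.py 13
cat > end.py <<'E'
from h import *
# tag spot-end in top camera: wood points at z~.036 beyond anvil, +y side
i,d=cams.capture('top');P=cloud('top',d);hsv=cv2.cvtColor(i,cv2.COLOR_BGR2HSV)
q=(d>0)&(abs(P[...,2]-.032)<.03)&(hsv[...,1]>70)&(hsv[...,1]<190)&(hsv[...,2]>90)&(hsv[...,0]<30)
q&=(P[...,1]>.045)&(P[...,1]<.14)&(P[...,0]>.585)&(P[...,0]<.665)&(P[...,2]>.022)
p=P[q];h=np.array([.163,.987]);pr=np.array([.987,-.163]);an=np.array([.6163,.0443])
print('wood',q.sum(),'z',np.median(p[:,2]),'along from anvil',np.sort((p[:,:2]-an)@h)[-12:].round(4),'perp',np.percentile((p[:,:2]-an)@pr,[0,2,5,50,95,98,100]).round(4))
cv2.imwrite('pics/topend.png',cv2.resize(i[140:220,210:310],None,fx=6,fy=6,interpolation=cv2.INTER_CUBIC))
E
python3 end.py
```

```text
12.0 [ 0.6031 -0.0298 -0.01  ] [-0.5  0.4 -0.1] 0.521012764529449 jaw -9.43
0.96 [211.7, 0.0, 338.9, 325.0]
  z 0.03805061887345953 slope [-0.00091214 -0.00096145] ((612.4232177734375, 14.706043243408203), (138.2738494873047, 49.77458190917969), 80.47959899902344)
  yaw 80.75344927748549
0.86 [381.7, 376.8, 406.0, 419.2]
  z 0.008883930691688146 slope [-0.04111507  0.02660779] ((663.8433837890625, -148.76370239257812), (52.77560806274414, 15.600852966308594), 89.31076049804688)
  yaw 91.41564984505938
wood 148 z 0.03739249747677839 along from anvil [0.0416 0.0416 0.0418 0.042  0.0421 0.0422 0.0424 0.0426 0.0426 0.0429
 0.0431 0.0917] perp [-0.0277 -0.0213 -0.0193  0.0032  0.0204  0.0222  0.0227]
```

View pics/topend.png

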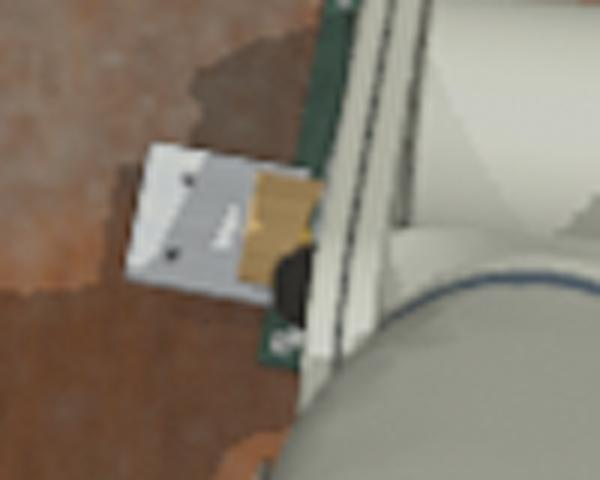

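The tag is centred to within about 2 mm, according to both cameras. I'll lower the last 2 mm and release it.

Call:
send_rows(
  commands=[
    [-0.6,[0,-0.05,-0.1],0],
    [-0.6,[0,0,-0.1],0],
    [-0.6,[0,0,0],0],
    [-0.6,[0,0,0],0],
    [-0.6,[0,0,0],0],
  ],
)

```text
time: 12.57
tcp_pos: [0.6032, -0.0304, -0.0113]
tcp_rot: [[0.0, 0.986, -0.164], [-0.0, -0.164, -0.986], [-1.0, 0.0, -0.0]]
contact_force: [-3.0, -0.3, 7.4]
grip_width: 0.52
```

Call:
send_rows(
  commands=[
    [0.3,[0,0,0.05],0],
    [0.3,[0,0,0],0],
    [0.3,[0,0,0],0],
    [0.3,[0,0,0],0],
    [0.3,[0,0,0],0],
  ],
)

```text
time: 12.98
tcp_pos: [0.603, -0.0303, -0.0118]
tcp_rot: [[-0.0, 0.986, -0.164], [0.0, -0.164, -0.986], [-1.0, -0.0, 0.0]]
contact_force: [-0.6, 0.1, -0.5]
grip_width: 0.648
```

```bash
python3 meas.py 14|head -4; python3 end.py
```

```text
12.9833 [ 0.603  -0.0303 -0.0118] [-0.6  0.1 -0.5] 0.6480273705572186 jaw -9.43
0.87 [212.3, 0.3, 343.0, 325.7]
  z 0.036698740996197056 slope [0.00010897 0.00082551] ((612.3741455078125, 14.304115295410156), (137.7292938232422, 49.447017669677734), 80.5239486694336)
  yaw 80.68574881228672
wood 144 z 0.03617177163469264 along from anvil [0.0412 0.0413 0.0414 0.0415 0.0415 0.0416 0.0417 0.0418 0.0419 0.042
 0.0423 0.0918] perp [-0.0276 -0.0212 -0.0195  0.0033  0.0209  0.0222  0.0236]
```

View pics/w14.png

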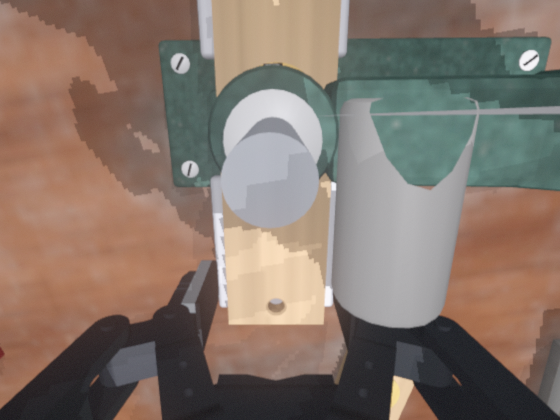

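Released: the tag top is at 0.0367 and it lies flat and straight with no force on the fingers. I'll rise straight up, then shut the gripper and go over the knob.

Call:
send_rows(
  commands=[
    [0.3,[0,0,0.5],0],
    [0.3,[0,0,1.5],0],
    [0.3,[0,0,3],0],
    [0.3,[0,0,3.5],0],
    [0.3,[0,0,3.5],0],
  ],
)

```text
time: 13.55
tcp_pos: [0.6023, -0.0302, 0.1094]
tcp_rot: [[-0.002, 0.986, -0.164], [0.0, -0.164, -0.986], [-1.0, -0.002, 0.0]]
contact_force: [0.1, -0.4, 0.3]
grip_width: 0.648
```

Call:
send_rows(
  commands=[
    [-0.2,[0,0,3.5],0],
    [-1,[0,0,3.5],0],
    [-1,[0,0,2.5],0],
    [-1,[0,0,1],0],
    [-1,[0,0,0],0],
  ],
)

```text
time: 13.97
tcp_pos: [0.6047, -0.0304, 0.2165]
tcp_rot: [[0.006, 0.986, -0.164], [-0.0, -0.164, -0.986], [-1.0, 0.005, -0.001]]
contact_force: [-0.2, -0.8, -0.0]
grip_width: -0.002
```

Run:
```python
from h import *
s=status.state();print(s['time'],s['tcp_pos'],s['contact_force'],s['grip_width'])
S,ds=cams.capture('side');cv2.imwrite('pics/side15.png',cv2.resize(S[100:300,220:400],None,fx=3,fy=3))
i,d=cams.capture('top');P=cloud('top',d)
cv2.imwrite('pics/top15.png',cv2.resize(i[120:260,200:380],None,fx=4,fy=4))
k=(d>0)&(i.max(-1)<60)&(P[...,2]>.17)&(P[...,2]<.24)&(abs(P[...,0]-.58)<.04)&(abs(P[...,1]-.05)<.04)
p=P[k];print('knob',k.sum(),p.min(0),p.max(0),np.median(p,0), p[p[:,2]>.213].mean(0))
i,d=cams.capture('wrist');cv2.imwrite('pics/w15.png',i)
```

```text
13.9667 [ 0.60470889 -0.03039767  0.21652197] [-0.2292099  -0.83651023 -0.02809607] -0.0019558776105992486Traceback (most recent call last):
  File "<stdin>", line 7, in <module>
    return umr_minimum(a, axis, None, out, keepdims, initial, where)
ValueError: zero-size array to reduction operation minimum which has no identity
```

View pics/side15.png

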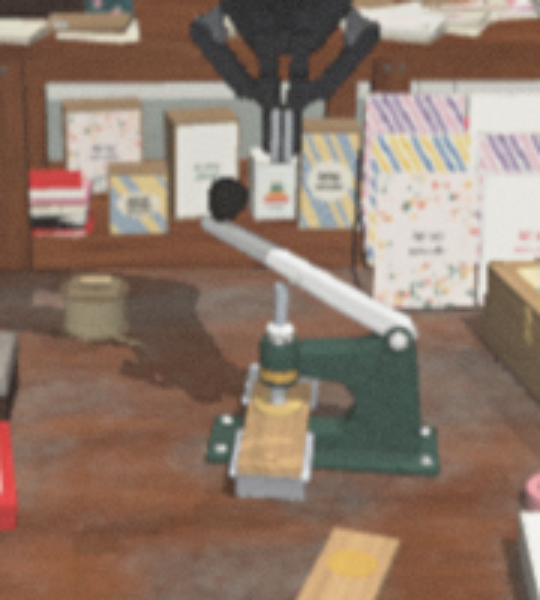

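View pics/top15.png

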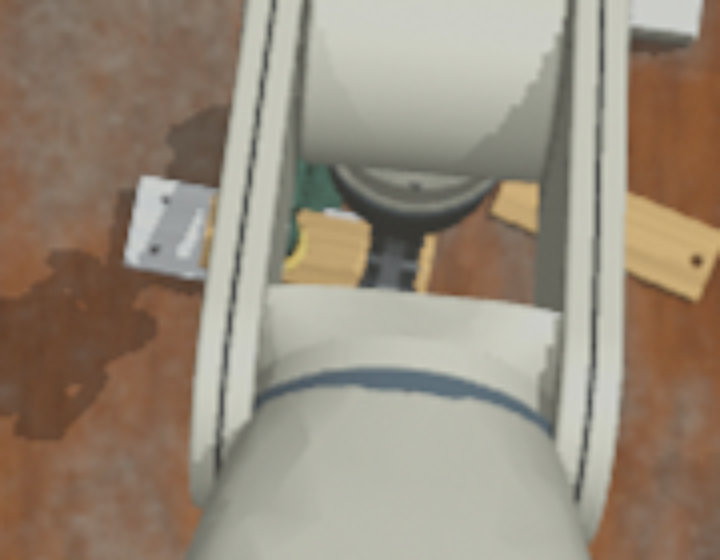

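Side view: the tag lies on the rests under the raised die, and the lever is up with its knob at crop (228,198). Next I'll move over the knob.

Call:
send_rows(
  commands=[
    [-1,[-0.5,1.5,0],0],
    [-1,[-0.7,2.3,0],0],
    [-1,[-0.7,2.3,0],0],
    [-1,[-0.5,1.5,0],0],
    [-1,[-0.2,0.5,0],0],
  ],
)

```text
time: 14.48
tcp_pos: [0.5746, 0.0532, 0.211]
tcp_rot: [[-0.005, 0.987, -0.162], [0.0, -0.162, -0.987], [-1.0, -0.005, 0.0]]
contact_force: [-0.2, 0.5, 0.5]
grip_width: 0.002
```

Call:
send_rows(
  commands=[
    [-1,[0,0,-0.8],0],
    [-1,[0,0,-0.6],0],
    [-1,[0,0,0],0],
    [-1,[0,0,0],0],
    [-1,[0,0,0],0],
  ],
)

```text
time: 14.9
tcp_pos: [0.5772, 0.05, 0.199]
tcp_rot: [[-0.001, 0.986, -0.165], [-0.0, -0.165, -0.986], [-1.0, -0.001, 0.0]]
contact_force: [0.4, 0.5, 0.7]
grip_width: -0.004
```

Run:
```python
from h import *
s=status.state();print(s['time'],s['tcp_pos'],s['contact_force'],s['grip_width'])
S,ds=cams.capture('side');cv2.imwrite('pics/side16.png',cv2.resize(S[100:300,220:400],None,fx=3,fy=3))
Q=cloud('side',ds);a=np.array([.5808,.0502])
k=(ds>0)&(S.max(-1)<80)&(np.hypot(Q[...,0]-a[0],Q[...,1]-a[1])<.06)&(Q[...,2]>.15)&(Q[...,2]<.4)
for z in np.arange(.17,.3,.01):
    p=Q[k&(abs(Q[...,2]-z)<.005)]
    if len(p): print(z.round(2),len(p),'x',p[:,0].min().round(3),p[:,0].max().round(3),'y',np.median(p[:,1]).round(3))
i,d=cams.capture('wrist');cv2.imwrite('pics/w16.png',i)
```

```text
14.9 [0.57717808 0.04997102 0.19901333] [0.40401091 0.45910258 0.6839519 ] -0.004411582837899082
0.19 14 x 0.563 0.578 y 0.035
0.2 43 x 0.56 0.587 y 0.034
0.21 67 x 0.56 0.587 y 0.035
0.22 11 x 0.567 0.58 y 0.04
0.25 12 x 0.565 0.586 y 0.041
0.26 18 x 0.565 0.586 y 0.041
0.27 16 x 0.564 0.586 y 0.042
0.28 69 x 0.55 0.6 y 0.038
0.29 138 x 0.539 0.61 y 0.039
```

View pics/side16.png

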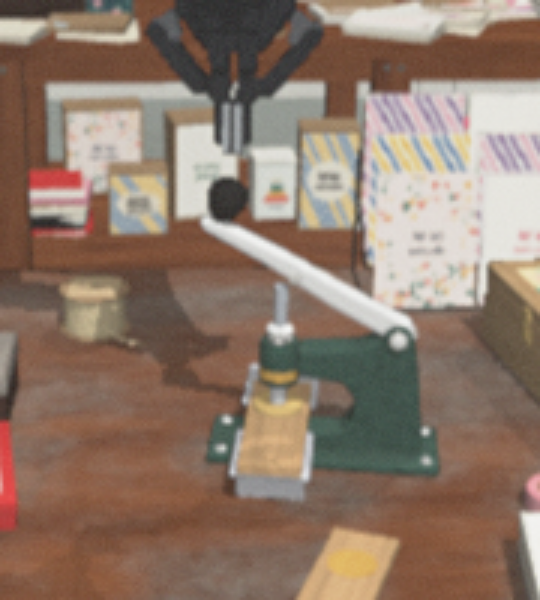

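View pics/w16.png

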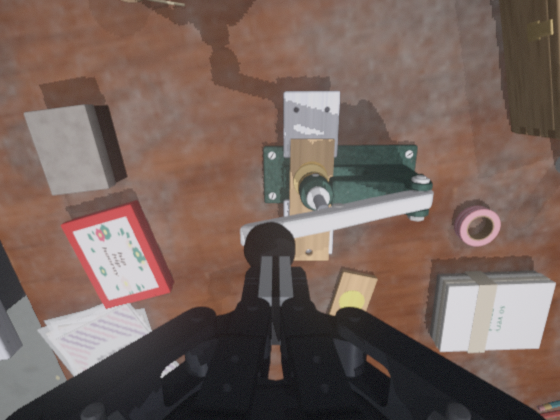

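The shut fingertips are lined up above the knob (side crop (232,155) over (228,198)), with a gap of about 20–25 mm. I'll descend to contact and then follow the knob's arc.

Call:
send_rows(
  commands=[
    [-1,[0,0,-0.8],0],
    [-1,[0,0,-0.6],0],
    [-1,[0,0,-0.4],0],
    [-1,[0,0,-0.2],0],
    [-1,[0,0,0],0],
  ],
)

```text
time: 15.42
tcp_pos: [0.5765, 0.0507, 0.1787]
tcp_rot: [[-0.001, 0.986, -0.164], [-0.0, -0.164, -0.986], [-1.0, -0.001, 0.0]]
contact_force: [-0.3, 0.9, 1.9]
grip_width: 0.0
```

Call:
send_rows(
  commands=[
    [-1,[0,0,-0.3],0],
    [-1,[-0.1,0,-0.3],0],
    [-1,[-0.2,0.05,-0.3],0],
    [-1,[-0.2,0.05,-0.3],0],
    [-1,[0,0,0],0],
  ],
)

```text
time: 15.83
tcp_pos: [0.5712, 0.0517, 0.1667]
tcp_rot: [[-0.001, 0.986, -0.164], [-0.0, -0.164, -0.986], [-1.0, -0.001, 0.0]]
contact_force: [-0.9, -0.8, 2.4]
grip_width: 0.002
```

Run:
```python
from h import *
s=status.state();print(s['time'],s['tcp_pos'],s['contact_force'],s['grip_width'])
S,ds=cams.capture('side');cv2.imwrite('pics/side17.png',cv2.resize(S[100:300,220:400],None,fx=3,fy=3))
```

```text
15.8333 [0.57116304 0.05171805 0.16669219] [-0.89492057 -0.8187332   2.42992372] 0.0023906883733126423
```

View pics/side17.png

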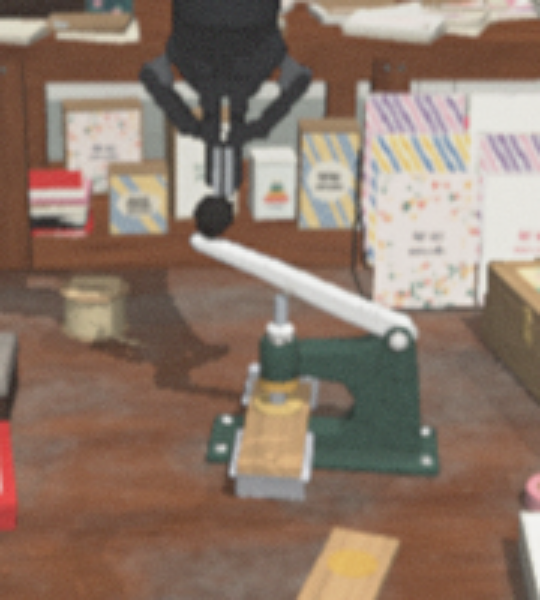

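Call:
send_rows(
  commands=[
    [-1,[-0.35,0.05,-0.4],0],
    [-1,[-0.35,0.05,-0.4],0],
    [-1,[-0.3,0.05,-0.4],0],
    [-1,[-0.25,0.05,-0.4],0],
    [-1,[-0.25,0.05,-0.4],0],
  ],
)

```text
time: 16.3
tcp_pos: [0.557, 0.0543, 0.147]
tcp_rot: [[0.0, 0.986, -0.164], [-0.0, -0.164, -0.986], [-1.0, 0.0, -0.0]]
contact_force: [1.5, -0.9, 1.3]
grip_width: -0.0
```

Call:
send_rows(
  commands=[
    [-1,[-0.2,0.03,-0.4],0],
    [-1,[-0.2,0.03,-0.4],0],
    [-1,[-0.2,0.03,-0.4],0],
    [-1,[-0.2,0.03,-0.3],0],
    [-1,[0,0,0],0],
  ],
)

```text
time: 16.72
tcp_pos: [0.5485, 0.0555, 0.1318]
tcp_rot: [[-0.001, 0.986, -0.164], [0.0, -0.164, -0.986], [-1.0, -0.001, 0.0]]
contact_force: [0.7, -0.2, 3.3]
grip_width: -0.002
```

Run:
```python
from h import *
s=status.state();print(s['time'],s['tcp_pos'],s['contact_force'],s['grip_width'])
S,ds=cams.capture('side');cv2.imwrite('pics/side18.png',cv2.resize(S[100:300,220:400],None,fx=3,fy=3))
```

```text
16.7167 [0.54853128 0.05549469 0.13183422] [ 0.74719146 -0.18255375  3.30019718] -0.002117293017770221
```

View pics/side18.png

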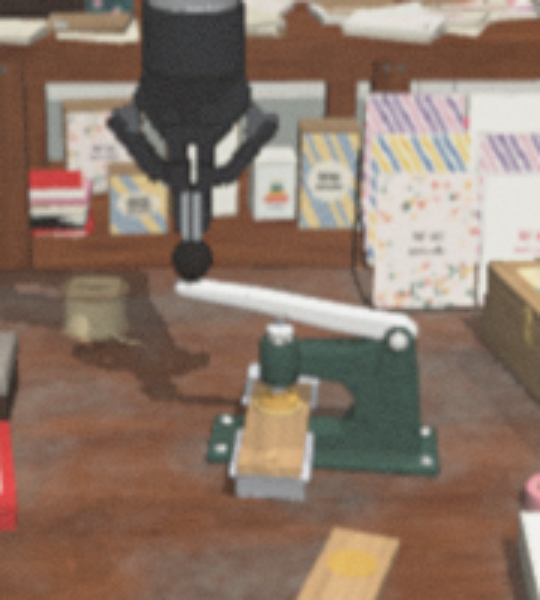

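Well centred, with the die close to the tag. Now the last centimetre.

Call:
send_rows(
  commands=[
    [-1,[-0.05,0.02,-0.3],0],
    [-1,[-0.05,0.02,-0.3],0],
    [-1,[-0.05,0.02,-0.3],0],
    [-1,[0,0,0],0],
    [-1,[0,0,0],0],
  ],
)

```text
time: 17.18
tcp_pos: [0.5457, 0.056, 0.1233]
tcp_rot: [[-0.004, 0.986, -0.164], [-0.0, -0.164, -0.986], [-1.0, -0.004, 0.001]]
contact_force: [-5.1, -0.2, 7.6]
grip_width: -0.001
```

Call:
send_rows(
  commands=[
    [-1,[0,0,-0.15],0],
    [-1,[0,0,-0.15],0],
    [-1,[0,0,0],0],
    [-1,[0,0,0],0],
    [-1,[0,0,0],0],
  ],
)

```text
time: 17.6
tcp_pos: [0.5453, 0.0561, 0.1211]
tcp_rot: [[-0.004, 0.986, -0.164], [0.0, -0.164, -0.986], [-1.0, -0.004, 0.001]]
contact_force: [-9.8, 0.6, 16.3]
grip_width: 0.001
```

Run:
```python
from h import *
s=status.state();print(s['time'],s['tcp_pos'],s['contact_force'],s['grip_width'])
S,ds=cams.capture('side');cv2.imwrite('pics/side19.png',cv2.resize(S[150:300,250:380],None,fx=4.5,fy=4.5))
Q=cloud('side',ds);a=np.array([.5472,.0557])
k=(ds>0)&(S.max(-1)<80)&(np.hypot(Q[...,0]-a[0],Q[...,1]-a[1])<.05)&(Q[...,2]>.1)&(Q[...,2]<.25)
for z in np.arange(.12,.22,.01):
    p=Q[k&(abs(Q[...,2]-z)<.005)]
    if len(p): print(z.round(2),len(p),'x',p[:,0].min().round(3),p[:,0].max().round(3),'y',np.median(p[:,1]).round(3))
```

```text
17.6 [0.54525457 0.05607879 0.12114294] [-9.83845863  0.62308569 16.27764697] 0.0014858361055471515
0.13 11 x 0.537 0.553 y 0.04
0.14 38 x 0.53 0.557 y 0.039
0.15 65 x 0.53 0.557 y 0.04
0.16 27 x 0.535 0.555 y 0.045
0.17 14 x 0.53 0.557 y 0.048
0.18 18 x 0.533 0.557 y 0.047
0.19 18 x 0.533 0.557 y 0.048
0.2 43 x 0.528 0.563 y 0.044
0.21 123 x 0.511 0.578 y 0.045
```

View pics/side19.png

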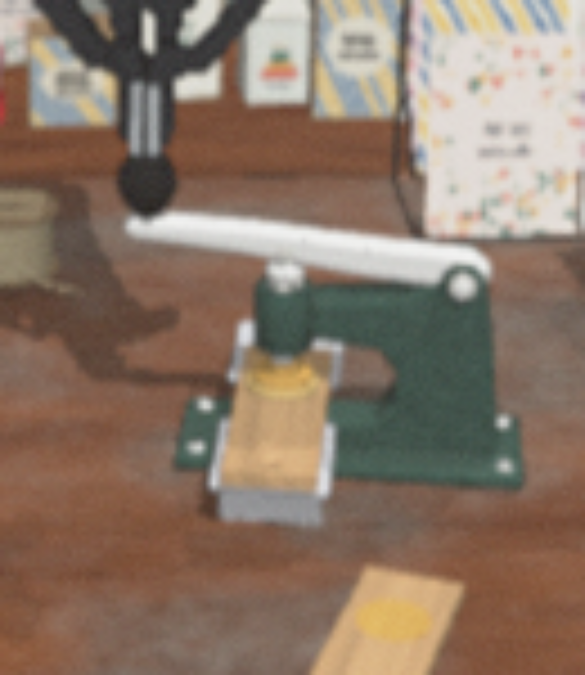

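Call:
send_rows(
  commands=[
    [-1,[-0.1,0,-0.1],0],
    [-1,[-0.1,0,-0.1],0],
    [-1,[0,0,0],0],
    [-1,[0,0,0],0],
    [-1,[0,0,0],0],
  ],
)

```text
time: 18.07
tcp_pos: [0.5451, 0.0561, 0.1204]
tcp_rot: [[-0.001, 0.986, -0.164], [0.0, -0.164, -0.986], [-1.0, -0.001, -0.0]]
contact_force: [-8.2, -0.2, 22.4]
grip_width: 0.0
```

Call:
send_rows(
  commands=[
    [-1,[0,0,0],0],
    [-1,[0,0,0],0],
    [-1,[0,0,0],0],
    [-1,[0,0,0],0],
    [-1,[0,0,0],0],
  ],
)

```text
time: 18.48
tcp_pos: [0.5452, 0.0561, 0.1204]
tcp_rot: [[-0.001, 0.986, -0.164], [0.0, -0.164, -0.986], [-1.0, -0.001, -0.0]]
contact_force: [-8.0, -0.5, 22.9]
grip_width: -0.0
```

```bash
python3 meas.py 20|head -5
python3 - <<'E'
from h import *
S,ds=cams.capture('side');Q=cloud('side',ds)
k=(ds>0)&(S.min(-1)>120)&(abs((Q[...,:2]-[.6163,.0443])@np.array([.163,.987]))<.02)&(Q[...,2]>.09)&(Q[...,2]<.2)
p=Q[k];yy=(p[:,:2]-[.6163,.0443])@np.array([.987,-.163])
print(k.sum(),np.polyfit(yy,p[:,2],1),yy.min(),yy.max())
d0=np.load('side0.npz');S0=d0['i'];Q=cloud('side',d0['d'])
k=(d0['d']>0)&(S0.min(-1)>120)&(abs((Q[...,:2]-[.6163,.0443])@np.array([.163,.987]))<.02)&(Q[...,2]>.09)&(Q[...,2]<.2)
p=Q[k];yy=(p[:,:2]-[.6163,.0443])@np.array([.987,-.163]);print(k.sum(),np.polyfit(yy,p[:,2],1))
i,d=cams.capture('top')
for q in ['twine_spool','grey_box']:
    for o in models.look_for(q,'top')[:1]:print(q,o)
E
```

```text
18.4833 [0.5452 0.0561 0.1204] [-8.  -0.5 22.9] -0.00014648874462599762 jaw -9.44
0.92 [327.6, 146.7, 393.7, 300.1]
  z 0.036635875772786486 slope [ 0.0149393 -0.002759 ] ((614.639892578125, 15.654029846191406), (140.50735473632812, 51.000267028808594), 80.62863159179688)
  yaw 80.8144538295383
0.88 [366.7, 307.4, 428.6, 372.2]
691 [-0.22560377  0.11966598] -0.08169060429467041 0.09816538272668134
690 [-0.45655931  0.14669164]
twine_spool {'rect': [156.0, 224.3, 183.4, 249.2], 'confidence': 0.61}
```

View pics/w20.png

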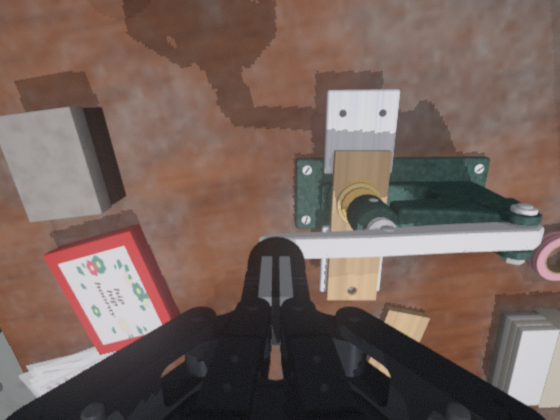

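Run:
```python
from h import *
from scipy.stats import theilslopes
def f(S,ds):
    Q=cloud('side',ds);x=(Q[...,:2]-[.6163,.0443])@np.array([.163,.987]);y=(Q[...,:2]-[.6163,.0443])@np.array([.987,-.163])
    k=(ds>0)&(S.min(-1)>110)&(abs(x+.007)<.008)&(y>-.055)&(y<.07)&(Q[...,2]>.09)&(Q[...,2]<.2)
    t=theilslopes(Q[...,2][k],y[k]);print(k.sum(),np.arctan(t[0]),t[2:])
z=np.load('side0.npz');f(z['i'],z['d'])
S,ds=cams.capture('side');f(S,ds);print(status.state()['contact_force'],status.state()['time'])
m=cams.camera_model('side')
# knob silhouette prediction: knob centre for several angles
for th in(0,.035,.08,.4):
    c=np.array([-158,56-18]);y=c[0]*np.cos(th)+c[1]*np.sin(th);z=c[1]*np.cos(th)-c[0]*np.sin(th)
    X=np.r_[np.array([.6163,.0443])+(69+y+19)/1000*np.array([.987,-.163]),.104+z/1000];print(th,X.round(4),proj('side',X).round(1))
for im in(z0:=np.load('side0.npz')['i'],S):
    for (a,b,c,d) in [(140,240,260,330)]:
        k=(im[a:b,c:d].max(-1)<45);n,l,st,ce=cv2.connectedComponentsWithStats(k.astype(np.uint8));o=np.argsort(-st[1:,4])[:3]+1
        print([(st[j]+[c,a,0,0,0],(ce[j]+[c,a]).round(1)) for j in o])
```

```text
587 -0.48030578599982565 (np.float64(-0.5390675605310635), np.float64(-0.5018671512686624))
494 -0.08890625280687707 (np.float64(-0.1038135162610259), np.float64(-0.07604569806535849))
[-8.3011013  -0.70299385 22.37756925] 18.8333
0 [0.5472 0.0557 0.142 ] [283.4 190. ]
0.035 [0.5486 0.0555 0.1475] [284.1 187.8]
0.08 [0.5507 0.0551 0.1545] [285.  184.9]
0.4 [0.5741 0.0513 0.2005] [295.8 165.8]
[]
[(array([280, 153,   1,   6,   6]), array([280. , 155.5])), (array([282, 194,   5,   3,   5]), array([284. , 195.4])), (array([278, 188,   1,   1,   1]), array([278., 188.]))]
```

The lever slope changed by 0.39 rad, so it is at its stop. The force holds steady at about 22 N and the tag lies flat. Handing in.

Run:
```python
from h import *
print(r.job_done()); s=status.state();print(s['time'],s['contact_force'],s['tcp_pos'])
```

```text
the job is handed in; nothing more can be done
None
the job is handed in; nothing more can be done
```

I laid the tag nearest the base across the press, with its gold spot on the anvil and its hole end out to the robot's right. I let go of it, then pressed the knob down with shut fingers. I handed the job in at about 18.9 s while still holding it down.

**Last checks**
- **Tag:** The top sits at 36.6 mm, against 36 mm expected, and it is straight to within about 1.5°. Before the press, the cameras put the spot 0–2 mm from the anvil's centre. The last wrist estimate, with the lever partly hiding the tag, said about 3 mm.
- **Lever:** Its measured slope changed by 0.39 rad of the 0.40 rad travel, and the knob top is at about 160 mm, so it is at its stop. The push held steady at about 22 N up, with about 8 N sideways.
- **Die force:** I could not measure the die's force on the tag directly. I infer it from the lever being at its stop.
- **Bystanders:** The fingers never came near them. In the final top picture the network found the spool where it was at the start. It did not report the grey box there, but the wrist picture shows the box standing undisturbed.

**Disagreement found:** The reported TCP lies about 40 mm beyond the real fingertips, although the description puts it at their very end. Both cameras and the touch on the table showed this, so I worked with the measured offset.

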